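# Stack a layered pattern weight and set it under the curing lamp

## Robot

A 6-joint arm with a two-finger parallel gripper is mounted at the origin on the work surface. World frame = base frame: x ahead of the robot, y to its left, z up, the work surface at z = 0. Lengths are in m, angles in rad, forces in N, time in s.
With the tool pointing down it reaches from about 0.35 to 0.85 m from the base axis. Payload 8.1 kg.
Tool frame: the origin (TCP) lies between the finger pads; the fingertips stand nose_length ahead of it and the grasp point (between the pads) lies 2 mm behind it (nose_length is the distance from the TCP to the fingertips, in m); z points along the fingers, x is the direction in which the jaws open and shut, and the axes are right-handed (so a half turn about z gives the same grasp; the last joint's range is limited). The gripper opens to 93 mm and grips with 3 to 60 N. Pads are 15 mm wide; open, the fingers measure 128 mm over their backs; the gripper's body (75 mm by 188 mm) begins 65 mm behind the grasp point.
Start: joints at [-0.085, 0.13, 1.488, -0, 1.523, -0.085], TCP at [0.6, 0, 0.236] pointing down, gripper open.
Joint ranges: [-2.96, 2.96], [-0.89, 2.26], [0.02, 2.5], [-1.34, 4.48], [0, 2.73], [-2.66, 2.66]. Speed limits (rad/s): [2.39, 2.39, 2.79, 3.14, 3.14, 3.14].

## Interface

Orientations are given as a rotation vector (axis times angle).
In Python, from plant import * gives the robot as it stands.
- The arm moves only by the tool carry_out, never from a script. Its argument "steps" is a list of rows, each an object with "xyz": the shift along the world's x, y, z in cm, a list of three; "rot": the turn, a rotation vector about the world's x, y, z in degrees, a list of three. In form: [{"xyz": [tx, ty, tz], "rot": [rx, ry, rz]}, ...]. A call has 1 to 10 rows; each row is the pose to reach, as a shift and turn from the pose commanded when the call began; what a row does not reach only later rows make up. A row lasts 1/10 s, in which the tool goes at most 50 mm and 8.59 degrees, less where a joint would pass 70% of its speed; a pose out of reach is approached as far as the arm can. A call with a gripper value outside its range is refused whole. "grip" is the opening, from 0 (shut) to 1 (fully open), set as the call begins (left out, the last holds). The fingers move at their own pace and stop on an object; "force" is the grip in N (left out, the last holds). Time passes only in rows, so rows that repeat a pose let the fingers close. It gives the time, the measured TCP pose, the force and the opening at its end, in the units of the state.
- read_state(): the state, without advancing time (a new reading comes with each control period).
- read_camera(name): name is "scene" or "side" or "wrist"; returns the picture (480x640x3 uint8, red, green, blue); there is no depth.
- calibration(name): a dict with "fov_y" (degrees; the focal length in pixels is half the picture's height over the tangent of half this angle, whatever the lens; pixels are square), "cx", "cy" (the principal point, pixels), "xyz" and "attitude" of the camera in the world. Camera axes: x right, y down, z forward; pixel columns grow to the right and rows downward; lengths in m; the calibration is good to about 2 mm. A picture is of the moment at which its call begins: read the wrist's pose just before it. calibration takes no time and is no camera call; for the wrist camera it gives the pose at the moment of the call.
- close_job(): hands the job in, once; it reports no verdict.
The state is a dict: "t": time; "q": joint angles; "dq": joint speeds; "joint_torque": joint torques, N m; "tool_pos": TCP position; "orientation": TCP orientation; "force": force on the tool from outside, world axes, zero at the start; "wrist_torque": the same for the moment, N m; "opening": finger opening in m.
Only numpy, scipy, OpenCV 4.12 (cv2) and the standard library are available. Lean on these libraries where they do the work, as an engineer would, in place of code of your own. Each camera call takes 0.05 s, during which the arm holds its last target.

## Task

Make up a pattern weight for the cutting table: raise the lamp panel of the curing station fully, then stack the discs neatly, flat and centred in the gold circle on its bed - the cork foot first, then every blue disc there is, then the yellow cap on top. Then lower the lamp gently, without slamming it, all the way onto its stop, and last press the orange lever down until it catches and stays down. Leave the other things on the table where they are.

Things in the scene. Friction and masses are not known exactly. Their poses are not given: they have to be found in the camera images.
- bed (a point): centre of the top face of the curing station's round dark steel bed (130 mm across, flush in a white slab, marked with a thin gold circle 70 mm across in the middle), 22 mm above the table.
- station: the fixed curing station, origin on the table under the bed centre; its x points from the robot's side towards the lamp's hinge at the back, y to the left. White slab 255 (x) by 200 (y) mm, flush with the bed, from x = -105 to +150 mm, 22 mm high; two white columns at the back at x = +135 mm, y = -60 and +60 mm, 122 mm high, 22 by 26 mm
- lamp (a joint): angle of the flat white UV lamp panel, hinged at the back of the station: 0 = level, down on its stop over the bed (underside 110 mm above the table); it opens upward, about the station's y axis, to its open stop at 1.65 rad, a little past upright. The hinge is stiff and the panel stays wherever it is left; lifting the bar takes up to about 5 N
- lamp_bar (a point): middle of the round black handle bar along the front edge of the lamp panel: 13 mm thick, along the station's y, clear for 100 mm between its two arms, its axis 43 mm in front of the panel edge. It lies 220 mm from the hinge axis and level with the hinge when the lamp is down. The bar may turn between the fingers. The panel is 165 mm deep, 160 mm wide, 18 mm thick
- lamp_hinge (a point): middle of the lamp's hinge axis, fixed on the station, 115 mm above the table, 135 mm behind the bed centre
- lever (a joint): angle of the sprung switch lever at the right side of the station: 0 = up (start); pressed down it grows to its stop at 0.70 rad. A spring pushes it back up (up to about 9 N at the pad) until about 0.52 rad; beyond that a detent pulls it on down and holds it at 0.70
- lever_pad (a point): centre of the top face of the orange pad (45 mm long, 30 mm wide) at the free end of the lever, facing the robot; 109 mm from the pivot; when the lever is up it is about 127 mm above the table, latched about 53 mm, and stays within 10 mm of the same horizontal place
- lever_pivot (a point): pivot of the lever, fixed on the station, 80 mm above the table, at x = +10 mm, y = -130 mm from the bed centre; the lever turns in the station's x-z plane
- foot: cork disc, light brown, 12 mm thick, 64 mm in diameter; origin at the middle of the disc (half its thickness up), z its own axis; both faces are alike, either may be up
- cap: yellow disc with a white dot on both faces, 12 mm thick, 64 mm in diameter; origin at the middle of the disc (half its thickness up), z its own axis; both faces are alike, either may be up
- tile1: blue acrylic disc, 10 mm thick, 64 mm in diameter; origin at the middle of the disc (half its thickness up), z its own axis; both faces are alike, either may be up. All blue discs are alike; two to four of them are present
- tile2: blue acrylic disc, 10 mm thick, 64 mm in diameter; origin at the middle of the disc (half its thickness up), z its own axis; both faces are alike, either may be up. All blue discs are alike; two to four of them are present
- tile3: blue acrylic disc, 10 mm thick, 64 mm in diameter; origin at the middle of the disc (half its thickness up), z its own axis; both faces are alike, either may be up. All blue discs are alike; two to four of them are present
- tile4: blue acrylic disc, 10 mm thick, 64 mm in diameter; origin at the middle of the disc (half its thickness up), z its own axis; both faces are alike, either may be up. All blue discs are alike; two to four of them are present
- spool_red: bystander: red thread spool standing upright, 48 mm across, 50 mm high, origin under its centre
- spool_green: bystander: green thread spool standing upright, 48 mm across, 50 mm high, origin under its centre
- glue: bystander: standing glue bottle with an orange cap, 48 mm across, 130 mm high, origin under its centre
- shears: bystander: fabric shears with black handles lying flat, 190 mm long along x, origin at the rivet, 10 mm high
- mug: bystander: blue mug, 80 mm across, 90 mm high, origin under its centre, handle to its y
- rotary_cutter: bystander: rotary cutter with a yellow handle lying flat, 155 mm long along x, 45 mm high at the wheel, origin near its middle
Not all that is in view belongs to the job. Leave any green or purple look-alike of the tile4 alone.

How it is judged:
By the outcome, as a careful person would: the job done as asked, in the order asked, and still so for the second after the job is handed in, with the robot touching nothing.
Of tile1, tile2, tile3, tile4 only 2 to 4 are there at a start; the rules pass over those that are not, and their reading is None.
At some moment in a run one of tile1, tile2, tile3, tile4, cap may be knocked a few centimetres aside while the robot is not near it.
Once in a run the grip may slacken for a moment while it holds something.
It also fails if it takes over 210 s, if anything falls off the work surface, if the arm or the gripper's body presses on something with over 40 N, if the wrist force passes 120 N, or if a joint passes its speed limit or range.

## Working session

There is one attempt and no reset: what is moved stays moved. The work goes in short steps, Python scripts to look and compute and a tool call to move; the robot and the scene stay as the last step left them, time stands still between calls to the robot, and variables do not carry over. Pictures are saved under pics/ and viewed, and the job is handed in when it is done.

Besides the shell and the picture viewer there is one more tool, called as name(argument=value, ...) on one line, values as JSON. carry_out: Moves the arm, as the interface text tells. Its arguments: {"type":"object","properties":{"steps":{"type":"array","items":{"type":"object","properties":{"xyz":{"type":"array","items":{"type":"number"}},"rot":{"type":"array","items":{"type":"number"}}}}},"grip":{"type":"number"},"force":{"type":"number"}},"required":["steps"]}

```bash
ls; mkdir -p pics
python3 - <<'E'
from plant import *
import cv2
print(read_state())
for n in ["scene","side","wrist"]:
    print(n,calibration(n))
    im=read_camera(n); cv2.imwrite(f"pics/{n}0.png",im[:,:,::-1])
E
```

```text
pics
{'t': 0.0, 'q': array([-8.54174383e-02,  1.31145346e-01,  1.48926832e+00,  2.80826818e-05,
        1.52300280e+00, -8.54160805e-02]), 'dq': array([ 7.09736424e-04, -1.08841673e-03, -3.16126512e-04, -8.95158587e-04,
       -2.18438716e-05, -1.22303893e-03]), 'joint_torque': array([-1.61290725e-03, -5.59853125e+01, -4.91755986e+01,  7.67333270e-02,
        3.59135563e-02, -2.97389461e-04]), 'tool_pos': array([5.99464814e-01, 6.78531129e-05, 2.34602890e-01]), 'orientation': array([-3.14140782e+00,  4.28022666e-06,  2.85048035e-03]), 'force': array([0.68285005, 0.64750286, 0.00193091]), 'wrist_torque': array([-0.02989224, -0.00833379,  0.00583386]), 'opening': 0.0929014684058748}
scene {'fov_y': 47.41955233261944, 'cx': 313.50087927755425, 'cy': 239.86237218380978, 'xyz': array([ 0.92319572, -0.68328869,  0.93537077]), 'attitude': array([-2.28657723, -0.62579205,  0.2641    ])}
side {'fov_y': 45.974166802821124, 'cx': 322.65958064432135, 'cy': 235.77431388122022, 'xyz': array([0.22186889, 1.01136052, 1.1619454 ]), 'attitude': array([-0.34731119,  2.80655224, -1.12066138])}
wrist {'fov_y': 71.6490078053532, 'cx': 319.63054122641154, 'cy': 233.34405088854427, 'xyz': array([0.59984464, 0.07188518, 0.38365854]), 'attitude': array([ 2.87891327e+00,  3.82426200e-04, -2.23660523e-03])}
```

View pics/scene0.png

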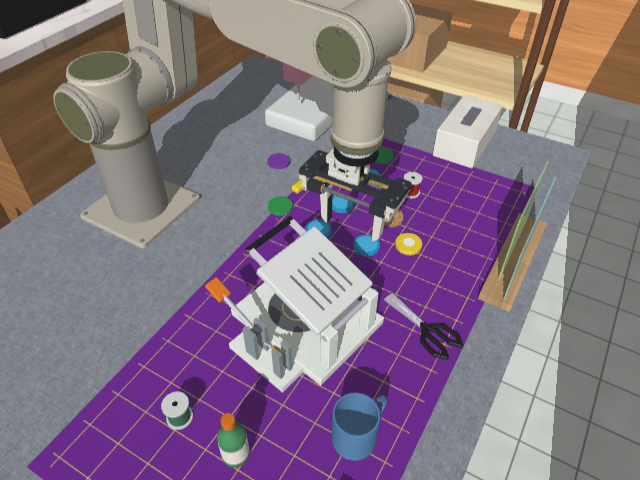

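View pics/side0.png

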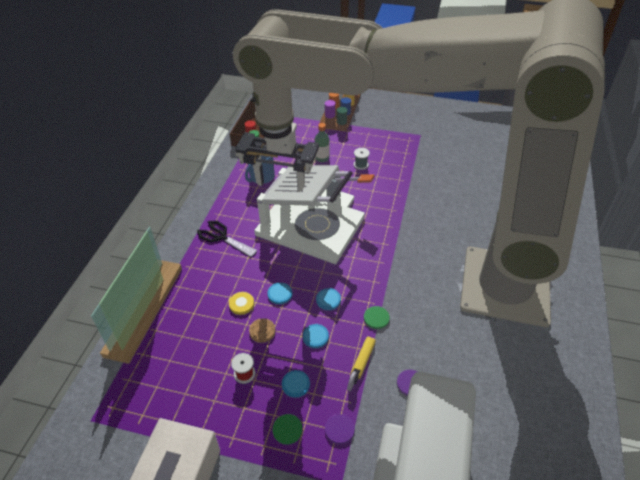

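View pics/wrist0.png

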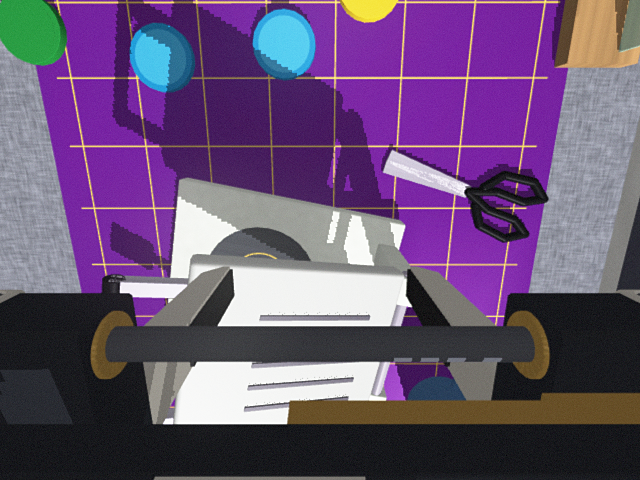

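```bash
cat > h.py <<'E'
from plant import *
import numpy as np, cv2
from scipy.spatial.transform import Rotation as R
def cam(n,c=None):
    c=c or calibration(n); f=240/np.tan(np.radians(c['fov_y'])/2)
    return f,c['cx'],c['cy'],np.array(c['xyz']),R.from_rotvec(c['attitude']).as_matrix()
def ray(C,u,v,z):
    f,cx,cy,o,M=C; d=M@np.array([(u-cx)/f,(v-cy)/f,1]); s=(z-o[2])/d[2]; return o+s*d
def proj(C,p):
    f,cx,cy,o,M=C; q=M.T@(np.array(p)-o); return np.array([cx+f*q[0]/q[2],cy+f*q[1]/q[2]])
def snap(n,name,box=None,k=1):
    c=calibration(n); im=read_camera(n)[:,:,::-1].copy(); np.save(f'pics/{name}.npy',im)
    return im,cam(n,c)
E
python3 - <<'E'
from h import *
S=cam('side');C=cam('scene');W=cam('wrist')
print('tcp',proj(S,[.6,0,.236]),proj(C,[.6,0,.236]))
pts={'b1':(279,293),'b2':(330,300),'b3':(316,336),'b4':(296,384),'g1':(376,317),'g2':(288,430),'p1':(408,382),'p2':(340,430),'cap':(241,303),'cork':(262,331)}
for k,p in pts.items(): print(k,ray(S,*p,.01).round(3))
print('bed',ray(S,317,223,.022))
pts={'b1':(367,244),'b2':(318,229),'b3':(341,203),'cap':(409,243),'cork':(395,216),'g1':(280,205),'p1':(279,160),'g2':(383,156)}
for k,p in pts.items(): print(k,ray(C,*p,.01).round(3))
print(ray(W,162,56,.01),ray(W,284,43,.01))
im=cv2.imread('pics/side0.png'); cv2.imwrite('pics/s0a.png',cv2.resize(im[130:280,180:420],None,fx=3.3,fy=3.3,interpolation=cv2.INTER_CUBIC))
cv2.imwrite('pics/s0b.png',cv2.resize(im[270:450,200:440],None,fx=3.3,fy=3.3,interpolation=cv2.INTER_CUBIC))
E
```

```text
tcp [278.77345095 180.29940105] [352.43709235 220.43046223]
b1 [0.56  0.174 0.01 ]
b2 [0.428 0.164 0.01 ]
b3 [0.435 0.277 0.01 ]
b4 [0.446 0.412 0.01 ]
g1 [0.305 0.188 0.01 ]
g2 [0.432 0.519 0.01 ]
p1 [0.202 0.346 0.01 ]
p2 [0.325 0.493 0.01 ]
cap [0.644 0.228 0.01 ]
cork [0.566 0.295 0.01 ]
bed [ 0.52646168 -0.08281333  0.022     ]
b1 [0.564 0.165 0.01 ]
b2 [0.437 0.151 0.01 ]
b3 [0.44  0.264 0.01 ]
cap [0.648 0.219 0.01 ]
cork [0.58  0.289 0.01 ]
g1 [0.309 0.178 0.01 ]
p1 [0.201 0.337 0.01 ]
g2 [0.445 0.502 0.01 ]
[0.43879101 0.1583879  0.01      ] [0.56342549 0.17023625 0.01      ]
```

View pics/s0b.png

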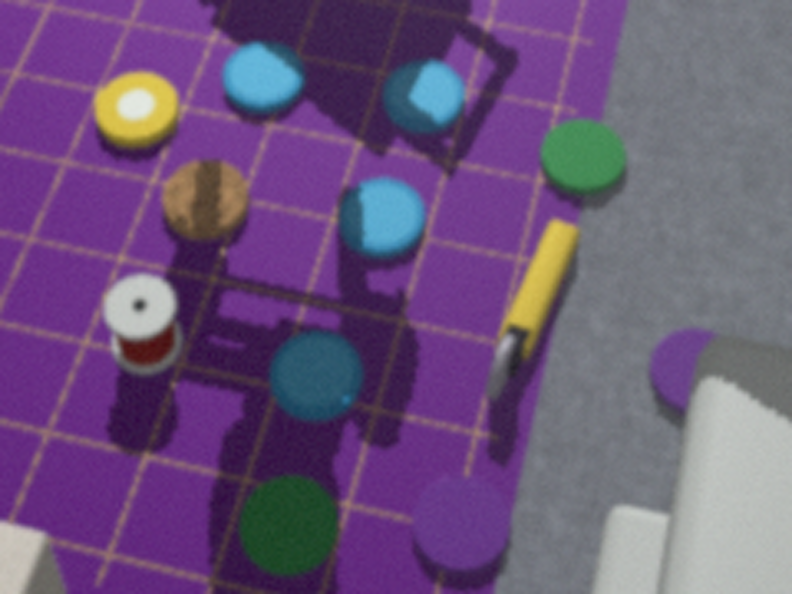

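View pics/s0a.png

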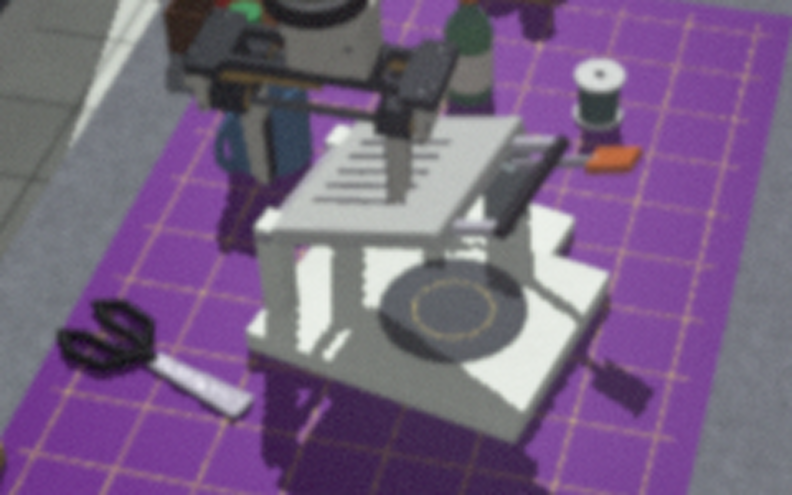

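Run:
```python
from h import *
import plant
print([x for x in dir(plant) if not x.startswith('_')], getattr(plant,'nose_length',None))
W=cam('wrist');S=cam('side')
a=ray(W,181,178,.022);b=ray(W,405,224,.022);c=b-a;print(a,b,np.linalg.norm(c[:2]),np.degrees(np.arctan2(c[1],c[0])))
# side corners from crop
cr=lambda u,v:(180+u/3.3,130+v/3.3)
for n,p in {'frontleft':(517,432),'frontright':(608,272),'backleft':(248,345),'bed':(454,310)}.items(): print(n,ray(S,*cr(*p),.022).round(4))
p=cr(612,158)
im=cv2.imread('pics/scene0.png'); cv2.imwrite('pics/c0a.png',cv2.resize(im[210:400,200:440],None,fx=3.3,fy=3.1,interpolation=cv2.INTER_CUBIC))
```

```text
['IKError', 'calibration', 'close_job', 'nose_length', 'read_camera', 'read_state'] 0.017
[0.44979688 0.03637736 0.022     ] [ 0.69484794 -0.01454944  0.022     ] 0.25028695444111787 -11.740162633802905
frontleft [0.4393 0.0427 0.022 ]
frontright [ 0.4047 -0.1573  0.022 ]
backleft [0.6826 0.0025 0.022 ]
bed [ 0.5239 -0.0796  0.022 ]
```

View pics/c0a.png

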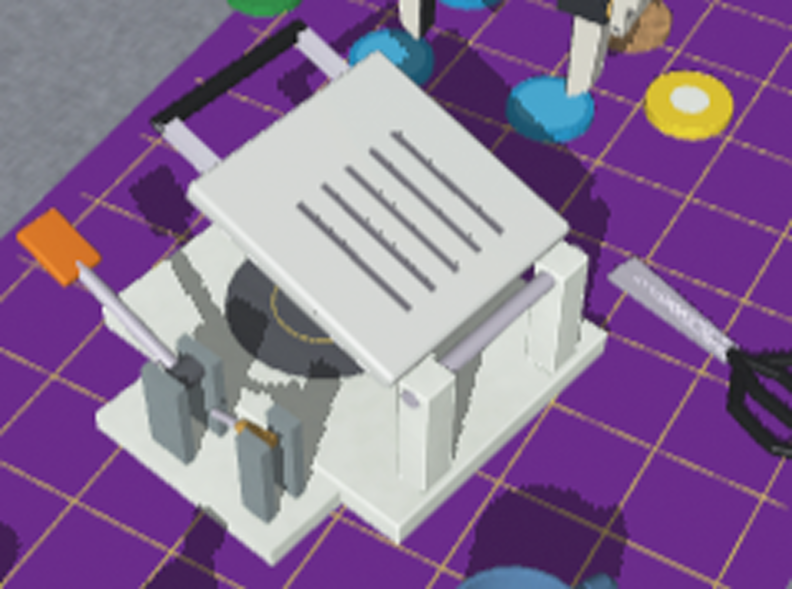

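```bash
cat > fit.py <<'E'
from h import *
from scipy.optimize import least_squares
S=cam('side');C=cam('scene');W=cam('wrist')
cs=lambda u,v:(180+u/3.3,130+v/3.3); cc=lambda u,v:(200+u/3.3,210+v/3.1)
def lamp(r,y,h,th): # station frame
    return np.array([.135-r*np.cos(th)+h*np.sin(th)*1, y, .115+r*np.sin(th)+h*np.cos(th)])
F=[('W',(181,178),lambda t:(-.105,.1,.022)),('W',(405,224),lambda t:(.15,.1,.022)),
('S',cs(517,432),lambda t:(-.105,.1,.022)),('S',cs(608,272),lambda t:(-.105,-.1,.022)),('S',cs(248,345),lambda t:(.15,.1,.022)),('S',cs(454,309),lambda t:(0,0,.022)),
('S',(341.7,186.5),lambda t:lamp(.22,0,0,t)),
('C',cc(230,76),lambda t:lamp(.22,0,0,t)),
('C',cc(378,55),lambda t:lamp(.177,.08,.013,t)),('C',cc(192,190),lambda t:lamp(.177,-.08,.013,t)),
('C',cc(567,228),lambda t:lamp(.012,.08,.013,t)),('C',cc(392,382),lambda t:lamp(.012,-.08,.013,t)),
('C',cc(605,340),lambda t:(.15,.1,.022)),('C',cc(398,530),lambda t:(.15,-.1,.022)),
]
cams=dict(S=S,C=C,W=W)
def pred(p,f,dist):
    b=np.array([p[0],p[1],0]); M=R.from_euler('z',p[2]).as_matrix()
    q=proj(cams[f[0]],b+M@np.array(f[2](p[3])))
    if dist:
        cm=cams[f[0]]; k=p[4+'SCW'.index(f[0])]
        d=(q-[cm[1],cm[2]])/cm[0]; q=np.array([cm[1],cm[2]])+cm[0]*d*(1+k*(d@d))
    return q
for dist in (0,1):
    fun=lambda p:np.concatenate([pred(p,f,dist)-np.array(f[1]) for f in F])
    r=least_squares(fun,[.53,-.08,-.2,.4]+[0]*3*dist,loss='soft_l1')
    print(r.x.round(4),np.degrees(r.x[2:4])); 
    for f,e in zip(F,fun(r.x).reshape(-1,2)): print(f[0],np.round(f[1]),e.round(1))
p=r.x; M=R.from_euler('z',p[2]).as_matrix(); B=np.array([p[0],p[1],0])
print('bar',B+M@lamp(.22,0,0,p[3]),'bar open',B+M@lamp(.22,0,0,1.65),'bar down',B+M@lamp(.22,0,0,0))
E
python3 fit.py
```

```text
[ 0.5283 -0.0837 -0.2056  0.3177] [-11.78065694  18.20486999]
W [181 178] [-3.5  0.7]
W [405 224] [0.5 1.6]
S [337. 261.] [-1.8 -2.4]
S [364. 212.] [ 0.1 -0.7]
S [255. 235.] [-2.2 -5.5]
S [318. 224.] [-1.1 -0.9]
S [342. 186.] [-0.7  0.9]
C [270. 235.] [0.2 0.5]
C [315. 228.] [-0.3 -2.4]
C [258. 271.] [-2.2 -2. ]
C [372. 284.] [ 2.4 -1.4]
C [319. 333.] [-0.1 -0.5]
C [383. 320.] [ 1.4 -3. ]
C [321. 381.] [-0.4 -1. ]
[ 0.5278 -0.0825 -0.2067  0.3132 -1.5413  0.1872 -0.1185] [-11.84067908  17.9426894 ]
W [181 178] [-0.4  0.9]
W [405 224] [-0.4  0.8]
S [337. 261.] [-1.8 -2.1]
S [364. 212.] [-0.3 -0.1]
S [255. 235.] [-0.5 -5.1]
S [318. 224.] [-1.1 -0.6]
S [342. 186.] [-0.8  2.2]
C [270. 235.] [0.3 0.3]
C [315. 228.] [-0.3 -2.6]
C [258. 271.] [-2.3 -2.3]
C [372. 284.] [ 2.6 -1.6]
C [319. 333.] [-0.1 -0.5]
C [383. 320.] [ 1.9 -2.9]
C [321. 381.] [-0.3  0.1]
bar [ 0.45511591 -0.06723194  0.18277442] bar open [ 0.67699896 -0.11375015  0.33431031] bar down [ 0.44464391 -0.06503646  0.115     ]
```

The candidates for "blue disc" in the side view are blue at (279,293), (330,300), (316,336) and (296,384). The last is in shadow, with one lit light-blue edge. The look-alikes are green at (376,317) and (288,430), and purple at (408,382) and (340,430). The crop confirms four blue discs, the cork foot at (262,331) and the yellow cap with a white dot at (241,303). The yellow rotary cutter handle at (365,360) and the mug are not part of the job. The lamp comes first: its bar is at about (342,186) in the side view.

carry_out(steps=[{"xyz": [-2,-1,1],"rot": [0,0,-2]},{"xyz": [-4.5,-2,2.4],"rot": [0,0,-4]},{"xyz": [-7,-3.2,2.4],"rot": [0,0,-6]},{"xyz": [-9.5,-4.4,2.4],"rot": [0,0,-8]},{"xyz": [-12,-5.6,2.4],"rot": [0,0,-10]},{"xyz": [-14.5,-6.7,2.4],"rot": [0,0,-11.8]},{"xyz": [-14.5,-6.7,2.4],"rot": [0,0,-11.8]},{"xyz": [-14.5,-6.7,2.4],"rot": [0,0,-11.8]}], grip=0.32, force=20)

```text
t: 0.95
tool_pos: [0.455, -0.0671, 0.2597]
orientation: [-3.125, 0.324, -0.001]
force: [-0.7, 0.6, 0.2]
opening: 0.0335
```

Run:
```python
from h import *
im,W=snap('wrist','w1'); cv2.imwrite('pics/w1.png',im)
im,S=snap('side','s1'); cv2.imwrite('pics/s1.png',cv2.resize(im[130:330,200:440],None,fx=3,fy=3,interpolation=cv2.INTER_CUBIC))
print(read_state()['tool_pos'],read_state()['orientation'],read_state()['force'])
```

```text
[ 0.45553123 -0.06674963  0.25966837] [-3.12486101e+00  3.22021569e-01 -5.12805343e-04] [ 0.12435684 -0.12036887  0.6028636 ]
```

View pics/w1.png

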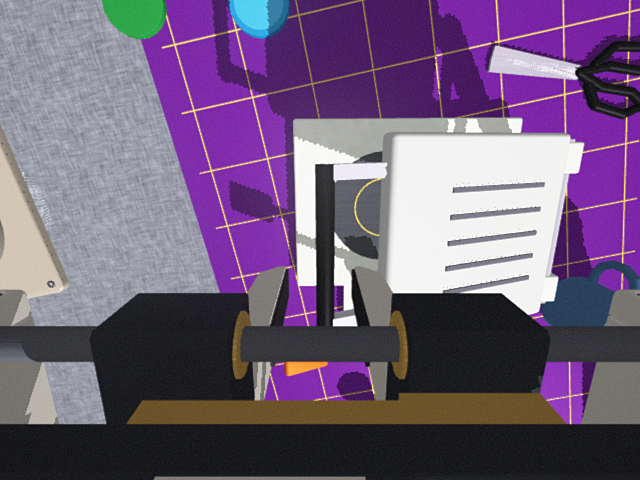

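View pics/s1.png

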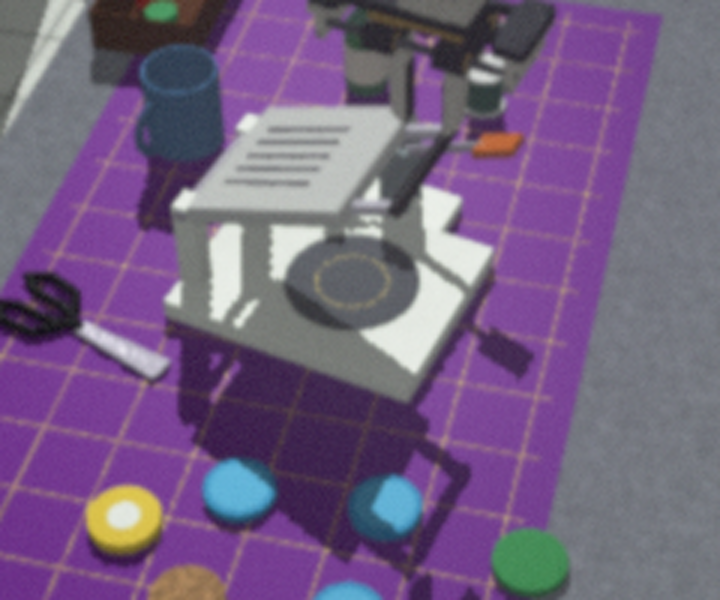

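Run:
```python
from h import *
W=cam('wrist')
print(proj(W,[.4555,-.067,.183]),proj(W,[.4555,-.067,.26]),ray(W,325,165,.183),ray(W,325,325,.183),ray(W,325,245,.183))
```

```text
[319.47001868 248.86204216] [319.47460551 296.93047961] [ 0.47105383 -0.01042076  0.183     ] [ 0.44724505 -0.12717787  0.183     ] [ 0.45992664 -0.06498797  0.183     ]
```

The bar runs straight up the wrist image at u≈325, between the fingers at u≈275 and 370. I'll shift 3 mm and descend.

carry_out(steps=[{"xyz": [0.3,0,-2]},{"xyz": [0.3,0,-4]},{"xyz": [0.3,0,-6]},{"xyz": [0.3,0,-7]},{"xyz": [0.3,0,-7.8]},{"xyz": [0.3,0,-7.8]}])

```text
validation failed for argument at $.st...
```

carry_out(steps=[{"xyz": [0,0,0]},{"xyz": [0,0,0]},{"xyz": [0,0,0]},{"xyz": [0,0,0]},{"xyz": [0,0,0]}], grip=0, force=15)

```text
validation failed for argument at $.st...
```

Run:
```python
from h import *
im,S=snap('side','s2'); cv2.imwrite('pics/s2.png',cv2.resize(im[130:280,230:430],None,fx=4,fy=4,interpolation=cv2.INTER_CUBIC))
# arc
p=[.5278,-.0825,-.206]
for th in [.315,.5,.7,.9,1.1,1.3,1.5,1.65]:
    M=R.from_euler('z',p[2]).as_matrix()
    b=np.array([p[0],p[1],0])+M@[.135-.22*np.cos(th),0,.115+.22*np.sin(th)]
    if th==.315:b0=b
    print(th,((b-b0)*100).round(2))
```

```text
0.315 [0. 0. 0.]
0.5 [ 1.58 -0.33  3.73]
0.7 [ 4.   -0.84  7.36]
0.9 [ 7.09 -1.48 10.42]
1.1 [10.71 -2.24 12.79]
1.3 [14.71 -3.07 14.38]
1.5 [18.95 -3.96 15.13]
1.65 [22.18 -4.63 15.12]
```

View pics/s2.png

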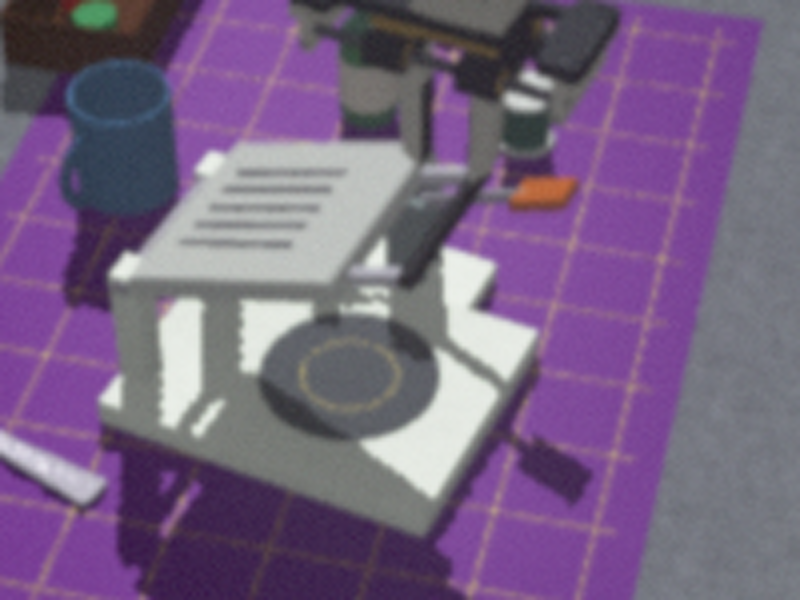

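Rot is required in every row.

carry_out(steps=[{"xyz": [0.3,0,-2],"rot": [0,0,0]},{"xyz": [0.3,0,-4],"rot": [0,0,0]},{"xyz": [0.3,0,-6],"rot": [0,0,0]},{"xyz": [0.3,0,-7],"rot": [0,0,0]},{"xyz": [0.3,0,-7.8],"rot": [0,0,0]},{"xyz": [0.3,0,-7.8],"rot": [0,0,0]}])

```text
t: 1.7
tool_pos: [0.4577, -0.0667, 0.1808]
orientation: [-3.125, 0.322, 0.003]
force: [-0.1, 0.9, 0.5]
opening: 0.0297
```

carry_out(steps=[{"xyz": [0,0,0],"rot": [0,0,0]},{"xyz": [0,0,0],"rot": [0,0,0]},{"xyz": [0,0,0],"rot": [0,0,0]},{"xyz": [0,0,0],"rot": [0,0,0]},{"xyz": [0,0,0],"rot": [0,0,0]}], grip=0, force=15)

```text
t: 2.2
tool_pos: [0.4585, -0.0671, 0.1822]
orientation: [3.125, -0.323, 0.002]
force: [1.4, 0.2, 0.2]
opening: 0.0129
```

Run:
```python
from h import *
im,S=snap('side','s3'); cv2.imwrite('pics/s3.png',cv2.resize(im[130:280,230:430],None,fx=4,fy=4,interpolation=cv2.INTER_CUBIC))
```

```text
(no output)
```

View pics/s3.png

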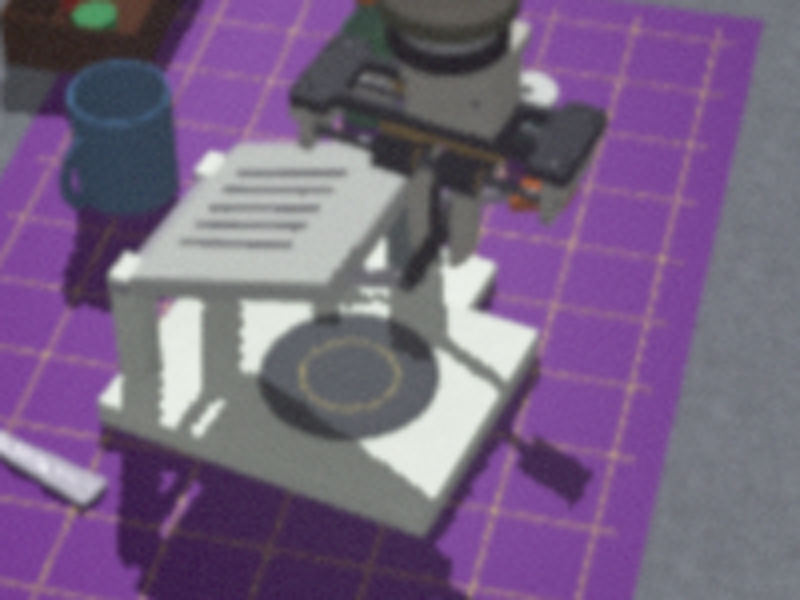

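carry_out(steps=[{"xyz": [0.6,-0.1,1.7],"rot": [0,0,0]},{"xyz": [1.6,-0.3,3.7],"rot": [0,0,0]},{"xyz": [2.7,-0.6,5.6],"rot": [0,0,0]},{"xyz": [4.0,-0.8,7.4],"rot": [0,0,0]},{"xyz": [5.5,-1.1,8.9],"rot": [0,0,0]},{"xyz": [7.1,-1.5,10.4],"rot": [0,0,0]},{"xyz": [7.1,-1.5,10.4],"rot": [0,0,0]}])

```text
t: 2.95
tool_pos: [0.5308, -0.0822, 0.2864]
orientation: [-3.125, 0.323, -0.003]
force: [2.8, -0.3, -0.3]
opening: 0.0124
```

carry_out(steps=[{"xyz": [1.8,-0.4,1.2],"rot": [0,0,0]},{"xyz": [3.6,-0.8,2.4],"rot": [0,0,0]},{"xyz": [5.6,-1.2,3.2],"rot": [0,0,0]},{"xyz": [7.6,-1.6,4.0],"rot": [0,0,0]},{"xyz": [9.7,-2.0,4.4],"rot": [0,0,0]},{"xyz": [11.8,-2.5,4.7],"rot": [0,0,0]},{"xyz": [13.4,-2.8,4.7],"rot": [0,0,0]},{"xyz": [14.6,-3.1,4.7],"rot": [0,0,0]},{"xyz": [14.6,-3.1,4.7],"rot": [0,0,0]}])

```text
t: 3.85
tool_pos: [0.6761, -0.1125, 0.3324]
orientation: [-3.124, 0.322, -0.001]
force: [3.8, 1.6, 1.2]
opening: 0.0126
```

carry_out(steps=[{"xyz": [0.3,-0.06,0],"rot": [0,0,0]},{"xyz": [0.6,-0.12,0],"rot": [0,0,0]},{"xyz": [0.9,-0.18,0],"rot": [0,0,0]},{"xyz": [0.9,-0.18,0],"rot": [0,0,0]}])

```text
t: 4.25
tool_pos: [0.679, -0.1132, 0.332]
orientation: [-3.123, 0.322, 0.02]
force: [-29.3, 9.8, 6.9]
opening: 0.013
```

carry_out(steps=[{"xyz": [-0.2,0.04,0],"rot": [0,0,0]},{"xyz": [-0.2,0.04,0],"rot": [0,0,0]}])

```text
t: 4.45
tool_pos: [0.6785, -0.1131, 0.3321]
orientation: [-3.124, 0.322, 0.013]
force: [-17.4, 6.9, 4.2]
opening: 0.0125
```

carry_out(steps=[{"xyz": [0,0,0],"rot": [0,0,0]},{"xyz": [0,0,0],"rot": [0,0,0]},{"xyz": [0,0,0],"rot": [0,0,0]},{"xyz": [0,0,2],"rot": [0,0,0]},{"xyz": [0,0,4],"rot": [0,0,0]},{"xyz": [0,0,5.5],"rot": [0,0,0]}], grip=0.36)

```text
t: 5.05
tool_pos: [0.6821, -0.1148, 0.3891]
orientation: [3.124, -0.324, 0.002]
force: [-0.3, 0.5, -0.0]
opening: 0.0332
```

carry_out(steps=[{"xyz": [-1,3,0.5],"rot": [0,0,1]},{"xyz": [-2.5,6.5,0.5],"rot": [0,0,3]},{"xyz": [-4,10,0.5],"rot": [0,0,5]},{"xyz": [-6,13.5,0],"rot": [0,0,6]},{"xyz": [-8,17,-1],"rot": [0,0,7]},{"xyz": [-10,20.5,-2],"rot": [0,0,8]},{"xyz": [-12,24,-3],"rot": [0,0,9]},{"xyz": [-14,27.5,-4],"rot": [0,0,10]},{"xyz": [-16,31,-4],"rot": [0,0,11]},{"xyz": [-17,34,-4],"rot": [0,0,11.8]}])

```text
t: 6.05
tool_pos: [0.5105, 0.227, 0.3476]
orientation: [3.142, 0.002, 0.0]
force: [0.4, -0.8, 0.9]
opening: 0.0333
```

carry_out(steps=[{"xyz": [-1,3,0],"rot": [0,0,0]},{"xyz": [-1,3.5,0],"rot": [0,0,0]},{"xyz": [-1,3.5,0],"rot": [0,0,0]},{"xyz": [-1,3.5,0],"rot": [0,0,0]}])

```text
t: 6.45
tool_pos: [0.5024, 0.2598, 0.3476]
orientation: [3.141, -0.001, 0.0]
force: [-0.5, 0.3, 0.0]
opening: 0.0336
```

Run:
```python
from h import *
import pickle
im,W=snap('wrist','w2'); cv2.imwrite('pics/w2.png',im); pickle.dump(W,open('pics/w2.pkl','wb'))
im,S=snap('side','s4'); cv2.imwrite('pics/s4.png',im)
```

```text
(no output)
```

View pics/w2.png

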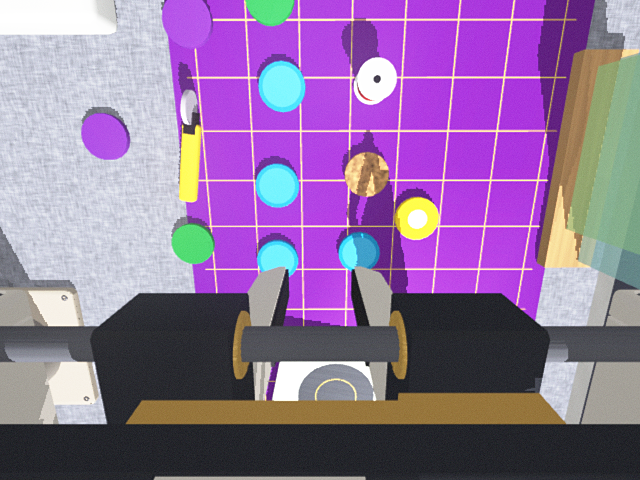

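View pics/s4.png

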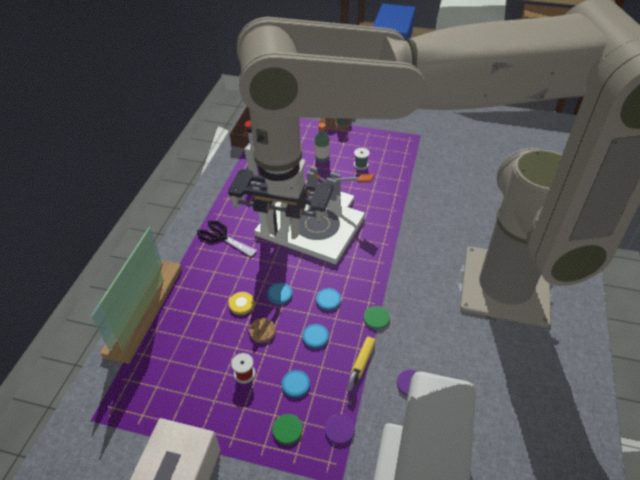

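```bash
cat > gridk.py <<'E'
from h import *
import pickle
from scipy.optimize import minimize
W=pickle.load(open('pics/w2.pkl','rb')); im=np.load('pics/w2.npy'); f,cx,cy,o,M=W
b,g,r=[im[:,:,i].astype(int) for i in range(3)]
m=((g>150)&(r>200)&(b>120)).astype(np.uint8)
m[285:]=0; m[:,:195]=0; m[:,565:]=0
roi=np.zeros_like(m)
hsv=cv2.cvtColor(im,cv2.COLOR_BGR2HSV); purple=cv2.inRange(hsv,(130,120,100),(160,255,255))
near=cv2.dilate(purple,np.ones((3,3)))
m&=(near>0).astype(np.uint8)
# keep only thin things
m&=1-cv2.dilate(cv2.morphologyEx(m,cv2.MORPH_OPEN,np.ones((6,6))),np.ones((9,9)))
cv2.imwrite('pics/gm.png',m*255)
v,u=np.nonzero(m)
def und(u,v,k):
    x=(u-cx)/f;y=(v-cy)/f; xu,yu=x.copy(),y.copy()
    for _ in range(8):
        r2=xu**2+yu**2; xu=x/(1+k*r2); yu=y/(1+k*r2)
    return xu,yu
def ground(u,v,k,z=0):
    x,y=und(np.asarray(u,float),np.asarray(v,float),k); d=M@np.vstack([x,y,np.ones_like(x)]); s=(z-o[2])/d[2]; return o[:2,None]+s*d[:2]
def cost(p):
    k,a,P=p; q=ground(u,v,k); c,s=np.cos(a),np.sin(a); X=c*q[0]+s*q[1];Y=-s*q[0]+c*q[1]
    return -abs(np.exp(2j*np.pi*X/P).mean())-abs(np.exp(2j*np.pi*Y/P).mean())
if __name__=='__main__':
    best=min(((cost((k,a,P)),k,a,P) for k in (-.2,-.12,-.05,0,.05) for a in np.radians(np.arange(-8,8.1,.5)) for P in np.arange(.04,.07,.0005)))
    print(len(u),best); r=minimize(cost,best[1:],method='Nelder-Mead'); print(r.x,r.fun,np.degrees(r.x[1]))
    print([ (k,round(minimize(lambda p:cost((k,p[0],p[1])),r.x[1:],method='Nelder-Mead').fun,3)) for k in (-.2,-.15,-.1,-.05,0)])
E
python3 gridk.py
```

```text
5250 (np.float64(-0.969868360073578), 0, np.float64(0.0), np.float64(0.07000000000000003))
[ 0.01520716 -0.00156783  0.06991398] -0.971604679857623 -0.08983004834162014
[(-0.2, np.float64(-0.771)), (-0.15, np.float64(-0.858)), (-0.1, np.float64(-0.926)), (-0.05, np.float64(-0.96)), (0, np.float64(-0.971))]
```

View pics/gm.png

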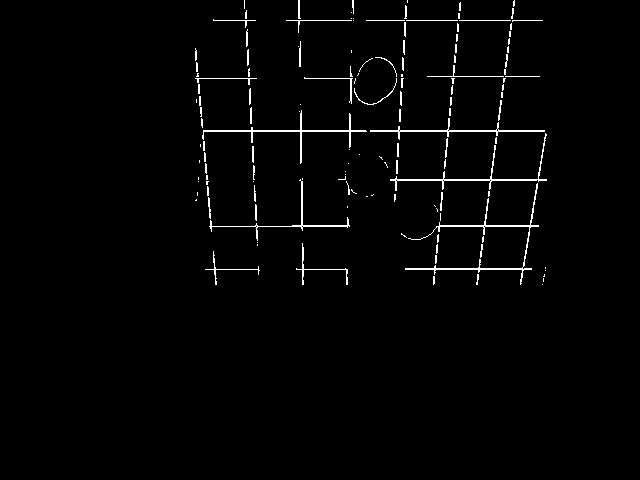

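```bash
cat > disc.py <<'E'
from h import *
from scipy.optimize import fsolve
H=dict(blue=((88,90,60),(106,255,255)),yellow=((22,120,100),(34,255,255)),cork=((8,50,60),(20,200,255)))
def sil(W,x,y,z0,z1,r=.032):
    a=np.linspace(0,2*np.pi,60,endpoint=False)
    P=np.array([proj(W,[x+r*np.cos(t),y+r*np.sin(t),z]) for z in (z0,z1) for t in a],np.float32)
    return cv2.convexHull(P)
def cen(h):
    m=cv2.moments(h); return np.array([m['m10']/m['m00'],m['m01']/m['m00']]),m['m00']
def find(im,W,col,z0=0.,th=.01,amin=300,vmax=480):
    hsv=cv2.cvtColor(im,cv2.COLOR_BGR2HSV); m=cv2.inRange(hsv,*H[col]); m[vmax:]=0
    m=cv2.morphologyEx(m,cv2.MORPH_OPEN,np.ones((3,3)))
    out=[]
    for c in cv2.findContours(m,cv2.RETR_EXTERNAL,cv2.CHAIN_APPROX_NONE)[0]:
        if cv2.contourArea(c)<amin: continue
        h=cv2.convexHull(c); cc,A=cen(h)
        p0=ray(W,*cc,z0+th)[:2]
        s=fsolve(lambda p:cen(sil(W,*p,z0,z0+th))[0]-cc,p0); A2=cen(sil(W,*s,z0,z0+th))[1]
        out.append((s,cc,A/A2,cv2.contourArea(c)/A)); print(col,'px',cc.round(0),'xy',s.round(4),'arearatio %.3f convex %.3f'%out[-1][2:])
    return out
E
python3 - <<'E'
from disc import *
import pickle
W=pickle.load(open('pics/w2.pkl','rb')); im=np.load('pics/w2.npy')
find(im,W,'blue',0,.01);find(im,W,'yellow',0,.012);find(im,W,'cork',0,.012)
# bed: gold circle
for p in [(317,379),(354,379),(302,365)]: print(ray(W,*p,.022))
cv2.imwrite('pics/w2c.png',cv2.resize(im[355:405,260:390],None,fx=6,fy=6,interpolation=cv2.INTER_CUBIC))
E
```

```text
blue px [278. 257.] xy [0.437  0.1602] arearatio 0.820 convex 0.884
blue px [358. 251.] xy [0.5627 0.17  ] arearatio 0.897 convex 0.948
blue px [277. 185.] xy [0.4401 0.2726] arearatio 0.938 convex 0.981
blue px [282.  86.] xy [0.4508 0.4069] arearatio 0.945 convex 0.986
yellow px [416. 218.] xy [0.6479 0.2236] arearatio 0.922 convex 0.981
yellow px [190. 164.] xy [0.315  0.3035] arearatio 0.755 convex 0.906
cork px [353. 410.] xy [ 0.5625 -0.1263] arearatio 11.836 convex 0.887
cork px [400. 358.] xy [ 0.6394 -0.0194] arearatio 0.448 convex 0.657
cork px [241. 345.] xy [0.3708 0.0056] arearatio 0.841 convex 0.593
cork px [366. 174.] xy [0.5705 0.2889] arearatio 0.881 convex 0.789
cork px [577. 136.] xy [0.8667 0.3416] arearatio 3.508 convex 0.667
[ 0.49808532 -0.04910729  0.022     ]
[ 0.56010773 -0.04915432  0.022     ]
[ 0.47333163 -0.02187781  0.022     ]disc.py:18: RuntimeWarning: The iteration is not making good progress, as measured by the 
 improvement from the last ten iterations.
  s=fsolve(lambda p:cen(sil(W,*p,z0,z0+th))[0]-cc,p0); A2=cen(sil(W,*s,z0,z0+th))[1]
```

View pics/w2c.png

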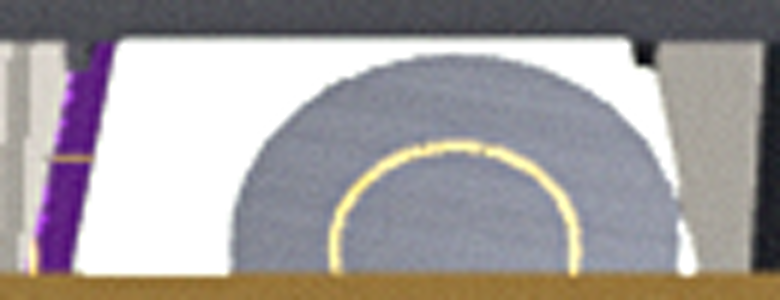

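carry_out(steps=[{"xyz": [0.4,-3,0],"rot": [0,0,0]},{"xyz": [0.8,-6.5,0],"rot": [0,0,0]},{"xyz": [1.2,-10,-1],"rot": [0,0,0]},{"xyz": [1.6,-14,-2],"rot": [0,0,0]},{"xyz": [2,-18,-3],"rot": [0,0,0]},{"xyz": [2.4,-22,-4],"rot": [0,0,0]},{"xyz": [2.8,-26,-4.7],"rot": [0,0,0]},{"xyz": [2.8,-29,-4.7],"rot": [0,0,0]},{"xyz": [2.8,-29,-4.7],"rot": [0,0,0]},{"xyz": [2.8,-29,-4.7],"rot": [0,0,0]}], grip=0.9)

```text
t: 7.55
tool_pos: [0.5299, -0.0306, 0.3007]
orientation: [-3.141, 0.005, -0.0]
force: [-0.4, 0.4, -0.2]
opening: 0.0838
```

Run:
```python
from h import *
import pickle
print(read_state()['tool_pos'])
im,W=snap('wrist','w3'); cv2.imwrite('pics/w3.png',im); pickle.dump(W,open('pics/w3.pkl','wb'))
im,S=snap('scene','c4'); cv2.imwrite('pics/c4.png',im)
```

```text
[ 0.52990347 -0.03063381  0.3006818 ]
```

View pics/w3.png

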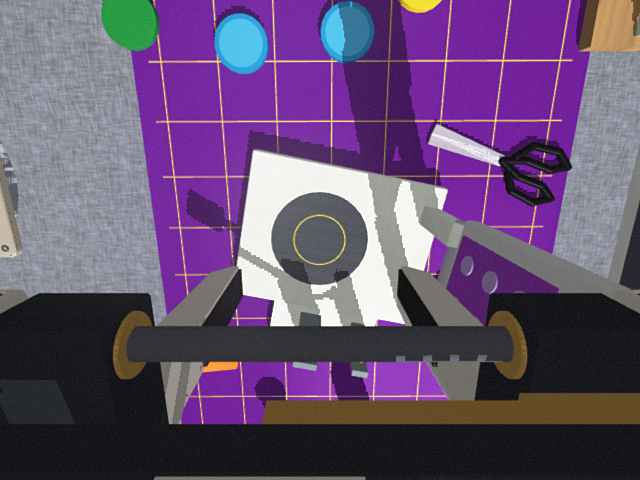

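View pics/c4.png

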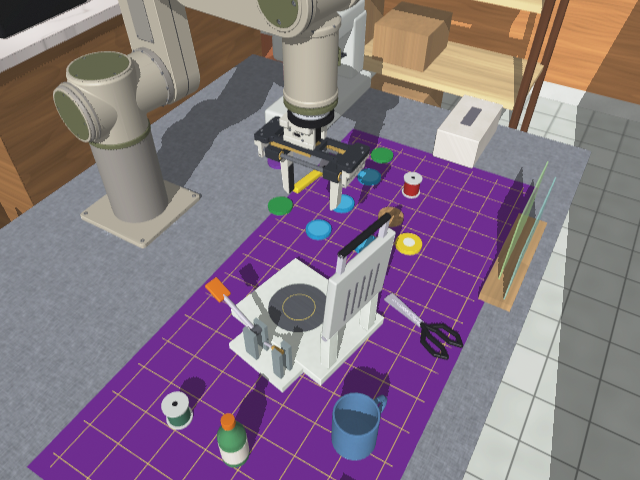

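The lamp is fully up. The wrist view shows the gold circle around (319,240). Next I'll measure it.

Run:
```python
from disc import *
import pickle
W=pickle.load(open('pics/w3.pkl','rb')); im=np.load('pics/w3.npy')
hsv=cv2.cvtColor(im,cv2.COLOR_BGR2HSV)
sub=np.zeros(im.shape[:2],np.uint8); cv2.circle(sub,(319,240),34,255,-1)
m=cv2.inRange(hsv,(15,60,90),(35,255,255))&sub
v,u=np.nonzero(m); P=np.array([ray(W,a,b,.022)[:2] for a,b in zip(u,v)])
A=np.c_[2*P,np.ones(len(P))]; s=np.linalg.lstsq(A,(P**2).sum(1),rcond=None)[0]; print('gold',len(P),s[:2],np.sqrt(s[2]+s[0]**2+s[1]**2))
# slab corners
a=ray(W,254,150,.022);b=ray(W,447,187,.022);print(a,b,np.linalg.norm(b-a),np.degrees(np.arctan2(*(b-a)[[1,0]])))
```

```text
gold 317 [ 0.52905942 -0.08282907] 0.03423166179247953
[0.44835202 0.0341718  0.022     ] [ 0.69364067 -0.01267071  0.022     ] 0.24972133021902967 -10.811538720708665
```

Run:
```python
from disc import *
import pickle
W=pickle.load(open('pics/w3.pkl','rb')); im=np.load('pics/w3.npy')
find(im,W,'blue',0,.01,vmax=200)
W=pickle.load(open('pics/w2.pkl','rb'))
print(W[3]); print('gold top',ray(W,336.2,379.5,.022), 'grid pts w2', ray(W,299,180,0),ray(W,403,130,0))
W=pickle.load(open('pics/w3.pkl','rb')); 
print('grid w3',ray(W,276,122,0), ray(W,332,122,0),ray(W,391,122,0),ray(W,275,61,0))
```

```text
blue px [241.  43.] xy [0.4365 0.1572] arearatio 0.939 convex 0.986
blue px [347.  31.] xy [0.5627 0.1692] arearatio 0.943 convex 0.982
[0.50252087 0.33172211 0.49649764]
gold top [ 0.53028153 -0.05011652  0.022     ] grid pts w2 [0.47207705 0.27975715 0.        ] [0.62168256 0.35052308 0.        ]
grid w3 [0.47430157 0.0686195  0.        ] [0.54625132 0.06839855 0.        ] [0.62205899 0.06816576 0.        ] [0.47571791 0.13984664 0.        ]
```

carry_out(steps=[{"xyz": [0.4,3,0],"rot": [0,0,0]},{"xyz": [0.8,6.5,0],"rot": [0,0,0]},{"xyz": [1.2,10,-1],"rot": [0,0,0]},{"xyz": [1.6,14,-2],"rot": [0,0,0]},{"xyz": [2,18,-3],"rot": [0,0,0]},{"xyz": [2.5,22,-5],"rot": [0,0,0]},{"xyz": [3,26,-6.5],"rot": [0,0,0]},{"xyz": [3.5,29.5,-8],"rot": [0,0,0]},{"xyz": [4,32,-8],"rot": [0,0,0]},{"xyz": [4,32,-8],"rot": [0,0,0]}], grip=1)

```text
t: 8.65
tool_pos: [0.5686, 0.295, 0.2195]
orientation: [-3.141, -0.008, 0.002]
force: [-0.3, -0.4, 0.5]
opening: 0.093
```

```bash
cat > look.py <<'E'
from disc import *
import sys
# usage: look.py name col z0 th [u0 u1 v0 v1]
n,col,z0,th=sys.argv[1],sys.argv[2],float(sys.argv[3]),float(sys.argv[4])
im,W=snap('wrist',n); cv2.imwrite(f'pics/{n}.png',im)
s=read_state(); print('tcp',s['tool_pos'].round(4),'ori',s['orientation'].round(3),'t',round(s['t'],2))
r=find(im,W,col,z0,th,vmax=310)
for a in r: print('delta cm',((a[0]-s['tool_pos'][:2])*100).round(2))
E
python3 look.py w4 cork 0 .012
```

```text
tcp [0.569  0.2932 0.2201] ori [ 3.141e+00  6.000e-03 -1.000e-03] t 8.7
cork px [324. 216.] xy [0.5732 0.2895] arearatio 0.789 convex 0.851
cork px [595. 164.] xy [0.8615 0.3467] arearatio 2.603 convex 0.822
delta cm [ 0.42 -0.37]
delta cm [29.25  5.35]
```

View pics/w4.png

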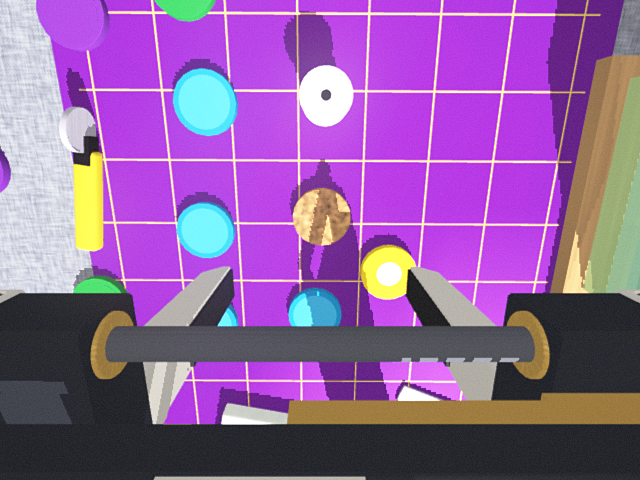

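Run:
```python
from disc import *
print(read_state()['tool_pos'],read_state()['tool_pos'])
W=cam('wrist'); print(W[3])
for k in range(1):
  cc=np.array([322,216.5]); s=fsolve(lambda p:cen(sil(W,*p,0,.012))[0]-cc,[.57,.29]); print(s, sil(W,*s,0,.012).reshape(-1,2).min(0),sil(W,*s,0,.012).reshape(-1,2).max(0))
```

```text
[0.56899186 0.2931655  0.22014385] [0.56899186 0.2931655  0.22014385]
[0.56890653 0.36503458 0.36909557]
[0.57162242 0.28667338] [292.88104 187.18042] [351.1457  245.58995]
```

carry_out(steps=[{"xyz": [0.1,-0.3,-4],"rot": [0,0,0]},{"xyz": [0.1,-0.3,-8],"rot": [0,0,0]},{"xyz": [0.1,-0.3,-10],"rot": [0,0,0]},{"xyz": [0.1,-0.3,-10],"rot": [0,0,0]},{"xyz": [0.1,-0.3,-10],"rot": [0,0,0]}])

```text
t: 9.2
tool_pos: [0.5712, 0.2873, 0.1217]
orientation: [-3.142, 0.0, -0.001]
force: [-0.8, -0.2, 1.1]
opening: 0.093
```

Run:
```python
from disc import *
for i in range(3):
    c=calibration('wrist')
    im=read_camera('wrist'); s=read_state(); print(s['tool_pos'].round(4),c['xyz'].round(4),s['orientation'].round(4))
im=im[:,:,::-1].copy(); W=cam('wrist',c)
g=im[140:300,230:410]; cv2.imwrite('pics/w5.png',cv2.resize(g,None,fx=4,fy=3.7,interpolation=cv2.INTER_CUBIC))
```

```text
[0.5721 0.2877 0.123 ] [0.5712 0.3591 0.2706] [-3.1406e+00  3.0000e-04 -4.3000e-03]
[0.5725 0.288  0.1235] [0.5718 0.3594 0.272 ] [-3.1401e+00  3.0000e-04 -5.9000e-03]
[0.5725 0.288  0.1235] [0.572  0.3596 0.2725] [-3.1401e+00  1.0000e-04 -6.1000e-03]
```

View pics/w5.png

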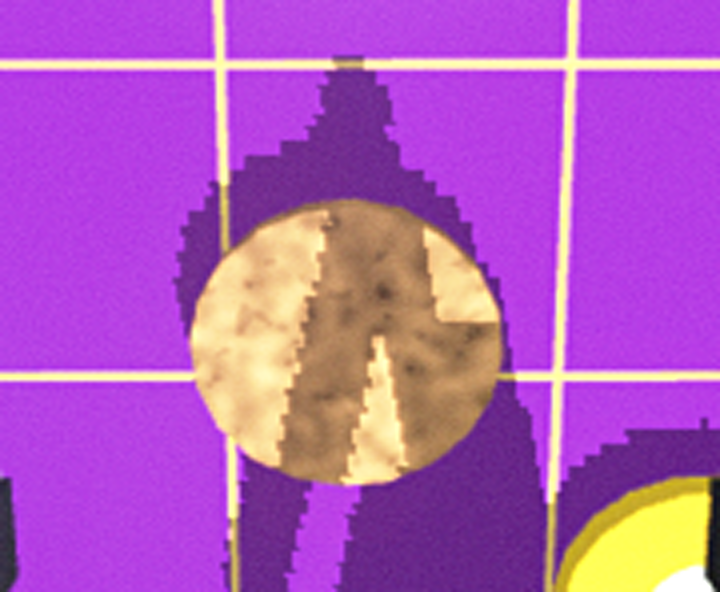

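Run:
```python
from disc import *
W=cam('wrist'); print(W[3])
cc=np.array([316.25,232.4]); s=fsolve(lambda p:cen(sil(W,*p,0,.012))[0]-cc,[.57,.29]); h=sil(W,*s,0,.012).reshape(-1,2);print(s,h.min(0),h.max(0))
```

```text
[0.57204084 0.35967596 0.27259242]
[0.5703435  0.28908122] [276.82495 193.0488 ] [355.64203 271.34576]
```

carry_out(steps=[{"xyz": [-0.2,0.1,-3],"rot": [0,0,0]},{"xyz": [-0.2,0.1,-6],"rot": [0,0,0]},{"xyz": [-0.2,0.1,-8],"rot": [0,0,0]},{"xyz": [-0.2,0.1,-9.5],"rot": [0,0,0]},{"xyz": [-0.2,0.1,-10.1],"rot": [0,0,0]},{"xyz": [-0.2,0.1,-10.1],"rot": [0,0,0]},{"xyz": [-0.2,0.1,-10.1],"rot": [0,0,0]}])

```text
t: 10.05
tool_pos: [0.5701, 0.289, 0.0212]
orientation: [-3.141, 0.0, -0.003]
force: [-0.6, 0.8, -0.2]
opening: 0.0929
```

carry_out(steps=[{"xyz": [0,0,0],"rot": [0,0,0]},{"xyz": [0,0,0],"rot": [0,0,0]},{"xyz": [0,0,0],"rot": [0,0,0]},{"xyz": [0,0,0],"rot": [0,0,0]},{"xyz": [0,0,0],"rot": [0,0,0]},{"xyz": [0,0,0],"rot": [0,0,0]}], grip=0, force=25)

```text
t: 10.65
tool_pos: [0.5692, 0.2887, 0.02]
orientation: [-3.141, -0.0, -0.001]
force: [0.1, -0.2, 1.7]
opening: 0.0633
```

carry_out(steps=[{"xyz": [0,0,1.5],"rot": [0,0,0]},{"xyz": [0,0,4],"rot": [0,0,0]},{"xyz": [0,0,7],"rot": [0,0,0]},{"xyz": [0,-2,9],"rot": [0,0,0]},{"xyz": [-0.5,-5,10],"rot": [0,0,0]},{"xyz": [-1,-9,10],"rot": [0,0,0]},{"xyz": [-1.5,-13,10],"rot": [0,0,0]},{"xyz": [-2,-17,10],"rot": [0,0,0]},{"xyz": [-2.5,-21,10],"rot": [0,0,0]},{"xyz": [-3,-25,10],"rot": [0,0,0]}])

```text
t: 11.65
tool_pos: [0.5388, 0.0371, 0.1208]
orientation: [3.142, 0.0, 0.002]
force: [0.4, -0.5, -0.7]
opening: 0.0634
```

carry_out(steps=[{"xyz": [-0.3,-4,0],"rot": [0,0,0]},{"xyz": [-0.7,-8,0],"rot": [0,0,0]},{"xyz": [-0.9,-11,0],"rot": [0,0,0]},{"xyz": [-1,-12.1,0],"rot": [0,0,0]},{"xyz": [-1,-12.1,-2],"rot": [0,0,0]},{"xyz": [-1,-12.1,-4],"rot": [0,0,0]},{"xyz": [-1,-12.1,-4],"rot": [0,0,0]},{"xyz": [-1,-12.1,-4],"rot": [0,0,0]}])

```text
t: 12.45
tool_pos: [0.5289, -0.0817, 0.08]
orientation: [-3.141, -0.001, 0.001]
force: [0.6, -0.2, -0.3]
opening: 0.0634
```

Run:
```python
from disc import *
s=read_state(); print(s['tool_pos'].round(4),s['opening'],s['orientation'].round(4))
c=calibration('wrist'); im=read_camera('wrist')[:,:,::-1].copy(); W=cam('wrist',c)
cv2.imwrite('pics/w6.png',im)
```

```text
[ 0.5289 -0.0817  0.08  ] 0.06342498686618692 [-3.1412e+00 -9.0000e-04  1.1000e-03]
```

View pics/w6.png

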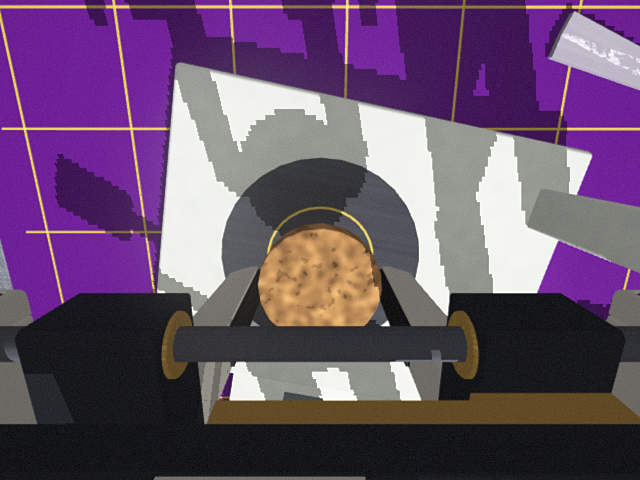

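carry_out(steps=[{"xyz": [0,0,-1.5],"rot": [0,0,0]},{"xyz": [0,0,-3],"rot": [0,0,0]},{"xyz": [0,0,-3.5],"rot": [0,0,0]},{"xyz": [0,0,-3.75],"rot": [0,0,0]},{"xyz": [0,0,-3.75],"rot": [0,0,0]}])

```text
t: 13.0
tool_pos: [0.5283, -0.0822, 0.0418]
orientation: [-3.141, -0.0, 0.003]
force: [-0.5, 0.7, 1.7]
opening: 0.0632
```

carry_out(steps=[{"xyz": [0,0,0],"rot": [0,0,0]},{"xyz": [0,0,0],"rot": [0,0,0]},{"xyz": [0,0,0],"rot": [0,0,0]},{"xyz": [0,0,0],"rot": [0,0,0]},{"xyz": [0,0,4],"rot": [0,0,0]},{"xyz": [0,0,8],"rot": [0,0,0]},{"xyz": [0,3,12],"rot": [0,0,0]},{"xyz": [0,3,14],"rot": [0,0,0]},{"xyz": [0,3,14],"rot": [0,0,0]},{"xyz": [0,3,14],"rot": [0,0,0]}], grip=1)

```text
t: 14.0
tool_pos: [0.5291, -0.0525, 0.1819]
orientation: [3.141, 0.0, 0.001]
force: [-0.3, -0.0, -0.6]
opening: 0.0928
```

Run:
```python
from disc import *
s=read_state(); print(s['tool_pos'].round(4),s['opening'],s['orientation'].round(4))
c=calibration('wrist'); im=read_camera('wrist')[:,:,::-1].copy(); W=cam('wrist',c)
cv2.imwrite('pics/w7.png',im)
find(im,W,'cork',.022,.012,vmax=290)
find(im,W,'blue',0,.01,vmax=290)
g=im[140:300,230:410]; cv2.imwrite('pics/w7c.png',cv2.resize(g,None,fx=4,fy=3.7,interpolation=cv2.INTER_CUBIC))
```

```text
[ 0.5291 -0.0525  0.1819] 0.09278663421971141 [3.1413e+00 2.0000e-04 8.0000e-04]
cork px [319. 253.] xy [ 0.5286 -0.0818] arearatio 0.982 convex 0.981
blue px [213.   7.] xy [0.4383 0.131 ] arearatio 0.133 convex 0.983
```

View pics/w7.png

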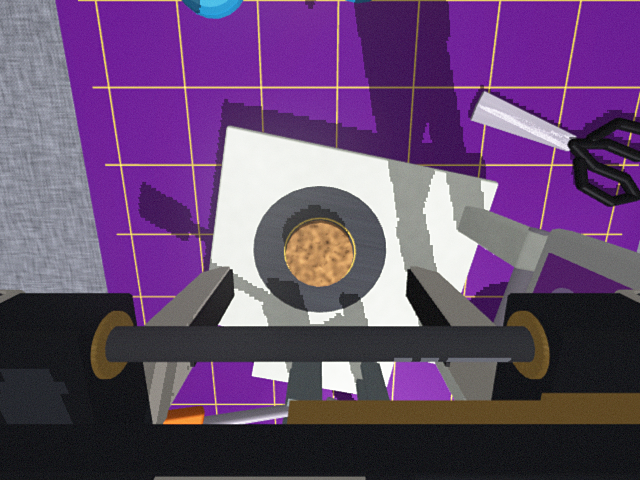

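View pics/w7c.png

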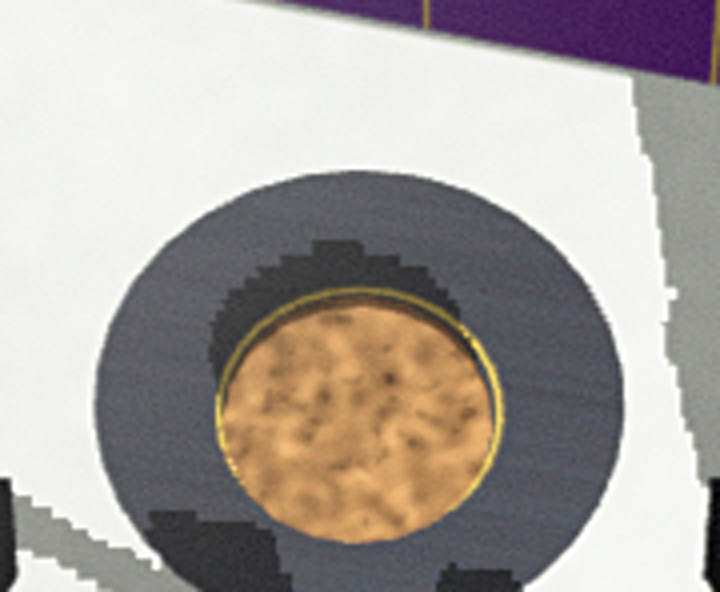

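Foot is placed about 1 mm off the ring centre. Next is the blue disc at (.563,.170).

carry_out(steps=[{"xyz": [0.5,3,0],"rot": [0,0,0]},{"xyz": [1,7,0],"rot": [0,0,0]},{"xyz": [1.6,11,0],"rot": [0,0,0]},{"xyz": [2.2,15,-1],"rot": [0,0,0]},{"xyz": [2.8,18.5,-3],"rot": [0,0,0]},{"xyz": [3.2,21,-5],"rot": [0,0,0]},{"xyz": [3.4,22.2,-6],"rot": [0,0,0]},{"xyz": [3.4,22.2,-6],"rot": [0,0,0]},{"xyz": [3.4,22.2,-6],"rot": [0,0,0]}])

```text
t: 14.95
tool_pos: [0.5626, 0.1685, 0.1215]
orientation: [3.141, -0.0, -0.002]
force: [-0.1, -0.9, 1.0]
opening: 0.0927
```

```bash
python3 look.py w8 blue 0 .01
```

```text
tcp [0.5633 0.1683 0.1225] ori [ 3.141e+00 -2.000e-03  0.000e+00] t 15.0
blue px [168. 246.] xy [0.4366 0.1573] arearatio 0.948 convex 0.987
blue px [320. 232.] xy [0.5628 0.1694] arearatio 0.947 convex 0.990
blue px [154.  97.] xy [0.44   0.2727] arearatio 0.953 convex 0.989
delta cm [-12.67  -1.1 ]
delta cm [-0.04  0.11]
delta cm [-12.33  10.44]
```

View pics/w8.png

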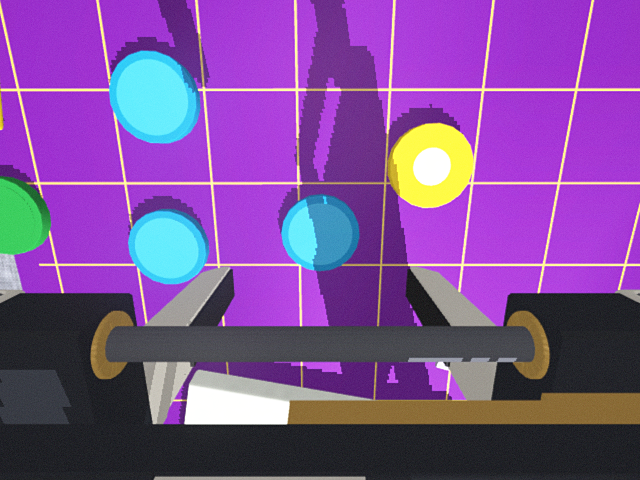

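carry_out(steps=[{"xyz": [0,0,-3],"rot": [0,0,0]},{"xyz": [0,0,-6],"rot": [0,0,0]},{"xyz": [0,0,-8.5],"rot": [0,0,0]},{"xyz": [0,0,-9.8],"rot": [0,0,0]},{"xyz": [0,0,-10.3],"rot": [0,0,0]},{"xyz": [0,0,-10.3],"rot": [0,0,0]},{"xyz": [0,0,-10.3],"rot": [0,0,0]}])

```text
t: 15.7
tool_pos: [0.5643, 0.1696, 0.0209]
orientation: [-3.141, 0.001, -0.004]
force: [-0.2, 0.7, -0.1]
opening: 0.093
```

carry_out(steps=[{"xyz": [0,0,0],"rot": [0,0,0]},{"xyz": [0,0,0],"rot": [0,0,0]},{"xyz": [0,0,0],"rot": [0,0,0]},{"xyz": [0,0,0],"rot": [0,0,0]},{"xyz": [0,0,0],"rot": [0,0,0]}], grip=0, force=25)

```text
t: 16.2
tool_pos: [0.5631, 0.1697, 0.0194]
orientation: [-3.142, -0.0, -0.0]
force: [0.1, 0.2, 1.7]
opening: 0.0635
```

carry_out(steps=[{"xyz": [0,0,1.5],"rot": [0,0,0]},{"xyz": [0,0,4],"rot": [0,0,0]},{"xyz": [0,0,7],"rot": [0,0,0]},{"xyz": [-0.3,-2,9],"rot": [0,0,0]},{"xyz": [-0.7,-5,10],"rot": [0,0,0]},{"xyz": [-1.2,-9,10],"rot": [0,0,0]},{"xyz": [-1.8,-13,10],"rot": [0,0,0]},{"xyz": [-2.4,-17,10],"rot": [0,0,0]},{"xyz": [-3,-21,10],"rot": [0,0,0]},{"xyz": [-3.4,-25,10],"rot": [0,0,0]}])

```text
t: 17.2
tool_pos: [0.5286, -0.0819, 0.1203]
orientation: [3.141, 0.0, 0.001]
force: [0.7, -0.4, -0.5]
opening: 0.0633
```

carry_out(steps=[{"xyz": [0,-0.2,-2],"rot": [0,0,0]},{"xyz": [0,-0.2,-4],"rot": [0,0,0]},{"xyz": [0,-0.2,-5.5],"rot": [0,0,0]},{"xyz": [0,-0.2,-6.2],"rot": [0,0,0]},{"xyz": [0,-0.2,-6.55],"rot": [0,0,0]},{"xyz": [0,-0.2,-6.55],"rot": [0,0,0]},{"xyz": [0,-0.2,-6.55],"rot": [0,0,0]}])

```text
t: 17.9
tool_pos: [0.5297, -0.0822, 0.0544]
orientation: [3.141, 0.001, 0.002]
force: [0.6, 0.1, -1.6]
opening: 0.0634
```

carry_out(steps=[{"xyz": [0,0,0],"rot": [0,0,0]},{"xyz": [0,0,0],"rot": [0,0,0]},{"xyz": [0,0,0],"rot": [0,0,0]},{"xyz": [0,0,0],"rot": [0,0,0]},{"xyz": [0,0,4],"rot": [0,0,0]},{"xyz": [0,0,8],"rot": [0,0,0]},{"xyz": [0,3,12],"rot": [0,0,0]},{"xyz": [0,3,13],"rot": [0,0,0]},{"xyz": [0,3,13],"rot": [0,0,0]},{"xyz": [0,3,13],"rot": [0,0,0]}], grip=1)

```text
t: 18.9
tool_pos: [0.5284, -0.0526, 0.1823]
orientation: [3.142, 0.0, -0.002]
force: [0.3, -0.5, -0.5]
opening: 0.0929
```

```bash
python3 look.py w9 blue .034 .01
```

```text
tcp [ 0.5279 -0.0527  0.1815] ori [-3.141  0.     0.005] t 18.95
blue px [321. 258.] xy [ 0.5299 -0.083 ] arearatio 0.971 convex 0.987
blue px [215.   7.] xy [0.4479 0.1191] arearatio 0.108 convex 0.977
delta cm [ 0.2  -3.03]
delta cm [-8.   17.18]
```

View pics/w9.png

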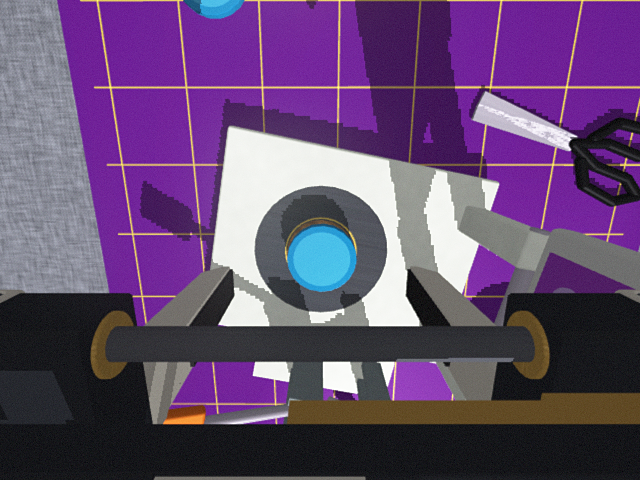

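carry_out(steps=[{"xyz": [-1,3,0],"rot": [0,0,0]},{"xyz": [-2.5,6.5,0],"rot": [0,0,0]},{"xyz": [-4.5,10,0],"rot": [0,0,0]},{"xyz": [-6.5,14,-1],"rot": [0,0,0]},{"xyz": [-8,17.5,-3],"rot": [0,0,0]},{"xyz": [-9,20,-5],"rot": [0,0,0]},{"xyz": [-9.2,21,-6.4],"rot": [0,0,0]},{"xyz": [-9.2,21,-6.4],"rot": [0,0,0]},{"xyz": [-9.2,21,-6.4],"rot": [0,0,0]}])

```text
t: 19.85
tool_pos: [0.4369, 0.1566, 0.1189]
orientation: [3.141, -0.0, -0.003]
force: [0.0, 0.1, 0.1]
opening: 0.093
```

```bash
python3 look.py w10 blue 0 .01
```

```text
tcp [0.4377 0.1566 0.1198] ori [ 3.141e+00 -1.000e-03 -0.000e+00] t 19.9
blue px [319. 233.] xy [0.4366 0.1574] arearatio 0.951 convex 0.987
blue px [324.  78.] xy [0.44   0.2726] arearatio 0.959 convex 0.989
delta cm [-0.1   0.08]
delta cm [ 0.24 11.6 ]
```

carry_out(steps=[{"xyz": [0,0,-3],"rot": [0,0,0]},{"xyz": [0,0,-6],"rot": [0,0,0]},{"xyz": [0,0,-8.5],"rot": [0,0,0]},{"xyz": [0,0,-9.6],"rot": [0,0,0]},{"xyz": [0,0,-10.05],"rot": [0,0,0]},{"xyz": [0,0,-10.05],"rot": [0,0,0]},{"xyz": [0,0,-10.05],"rot": [0,0,0]}])

```text
t: 20.6
tool_pos: [0.4384, 0.1577, 0.0206]
orientation: [-3.141, 0.001, -0.003]
force: [-1.0, -0.6, -0.6]
opening: 0.0929
```

carry_out(steps=[{"xyz": [0,0,0],"rot": [0,0,0]},{"xyz": [0,0,0],"rot": [0,0,0]},{"xyz": [0,0,0],"rot": [0,0,0]},{"xyz": [0,0,0],"rot": [0,0,0]},{"xyz": [0,0,0],"rot": [0,0,0]}], grip=0, force=25)

```text
t: 21.1
tool_pos: [0.4371, 0.1577, 0.0193]
orientation: [-3.142, -0.0, -0.0]
force: [-0.9, 0.3, 2.2]
opening: 0.063
```

carry_out(steps=[{"xyz": [0,0,1.5],"rot": [0,0,0]},{"xyz": [0,0,4],"rot": [0,0,0]},{"xyz": [0.5,-1,7],"rot": [0,0,0]},{"xyz": [1.5,-3.5,9],"rot": [0,0,0]},{"xyz": [3,-7,10],"rot": [0,0,0]},{"xyz": [4.5,-10.5,10],"rot": [0,0,0]},{"xyz": [6,-14,10],"rot": [0,0,0]},{"xyz": [7.5,-17.5,10],"rot": [0,0,0]},{"xyz": [9,-21,10],"rot": [0,0,0]},{"xyz": [9.2,-24,10],"rot": [0,0,0]}])

```text
t: 22.1
tool_pos: [0.53, -0.0843, 0.1191]
orientation: [3.141, -0.001, 0.001]
force: [0.2, -0.2, -0.5]
opening: 0.0634
```

carry_out(steps=[{"xyz": [0,0,-2],"rot": [0,0,0]},{"xyz": [0,0,-3.5],"rot": [0,0,0]},{"xyz": [0,0,-4.8],"rot": [0,0,0]},{"xyz": [0,0,-5.3],"rot": [0,0,0]},{"xyz": [0,0,-5.55],"rot": [0,0,0]},{"xyz": [0,0,-5.55],"rot": [0,0,0]},{"xyz": [0,0,-5.55],"rot": [0,0,0]}])

```text
t: 22.8
tool_pos: [0.5294, -0.0819, 0.064]
orientation: [3.141, 0.001, 0.001]
force: [-0.1, -0.3, -0.8]
opening: 0.0634
```

carry_out(steps=[{"xyz": [0,0,0],"rot": [0,0,0]},{"xyz": [0,0,0],"rot": [0,0,0]},{"xyz": [0,0,0],"rot": [0,0,0]},{"xyz": [0,0,0],"rot": [0,0,0]},{"xyz": [0,0,4],"rot": [0,0,0]},{"xyz": [0,0,8],"rot": [0,0,0]},{"xyz": [0,3,11],"rot": [0,0,0]},{"xyz": [0,3,12],"rot": [0,0,0]},{"xyz": [0,3,12],"rot": [0,0,0]},{"xyz": [0,3,12],"rot": [0,0,0]}], grip=1)

```text
t: 23.8
tool_pos: [0.5285, -0.0527, 0.1824]
orientation: [3.141, 0.0, -0.002]
force: [-0.5, 0.2, 0.1]
opening: 0.0928
```

```bash
python3 look.py w11 blue .044 .01
```

```text
tcp [ 0.528  -0.0527  0.1817] ori [-3.141e+00  1.000e-03  4.000e-03] t 23.85
blue px [321. 260.] xy [ 0.5296 -0.0817] arearatio 1.001 convex 0.988
delta cm [ 0.16 -2.9 ]
```

View pics/w11.png

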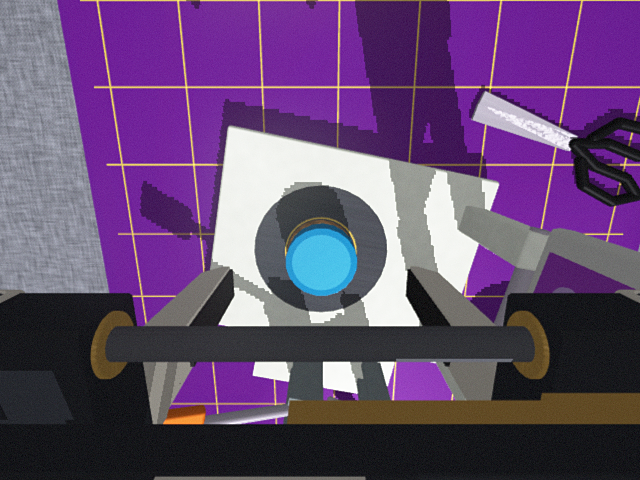

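carry_out(steps=[{"xyz": [-0.5,3,0],"rot": [0,0,0]},{"xyz": [-1.5,7,0],"rot": [0,0,0]},{"xyz": [-2.5,11,0],"rot": [0,0,0]},{"xyz": [-3.7,15,0],"rot": [0,0,0]},{"xyz": [-5,19,-1],"rot": [0,0,0]},{"xyz": [-6.3,23,-2],"rot": [0,0,0]},{"xyz": [-7.5,27,-3.5],"rot": [0,0,0]},{"xyz": [-8.5,30.5,-5],"rot": [0,0,0]},{"xyz": [-8.9,32.5,-6.4],"rot": [0,0,0]},{"xyz": [-8.9,32.5,-6.4],"rot": [0,0,0]}])

```text
t: 24.85
tool_pos: [0.4368, 0.2731, 0.1152]
orientation: [3.139, 0.004, -0.01]
force: [0.1, -0.2, -0.1]
opening: 0.093
```

```bash
python3 look.py w12 blue 0 .01
```

```text
tcp [0.4379 0.2721 0.1166] ori [ 3.139e+00  3.000e-03 -8.000e-03] t 24.9
blue px [324. 236.] xy [0.4399 0.2728] arearatio 0.956 convex 0.987
blue px [341.  49.] xy [0.4508 0.4068] arearatio 0.956 convex 0.989
delta cm [0.2  0.07]
delta cm [ 1.28 13.47]
```

Commanded (.440,.2726,.120) is on target.

carry_out(steps=[{"xyz": [0,0,-3],"rot": [0,0,0]},{"xyz": [0,0,-6],"rot": [0,0,0]},{"xyz": [0,0,-8.5],"rot": [0,0,0]},{"xyz": [0,0,-9.6],"rot": [0,0,0]},{"xyz": [0,0,-10.05],"rot": [0,0,0]},{"xyz": [0,0,-10.05],"rot": [0,0,0]},{"xyz": [0,0,-10.05],"rot": [0,0,0]}])

```text
t: 25.6
tool_pos: [0.4412, 0.2728, 0.0205]
orientation: [-3.141, 0.001, -0.003]
force: [-0.1, -0.5, 0.8]
opening: 0.0935
```

carry_out(steps=[{"xyz": [0,0,0],"rot": [0,0,0]},{"xyz": [0,0,0],"rot": [0,0,0]},{"xyz": [0,0,0],"rot": [0,0,0]},{"xyz": [0,0,0],"rot": [0,0,0]},{"xyz": [0,0,0],"rot": [0,0,0]}], grip=0, force=25)

```text
t: 26.1
tool_pos: [0.4401, 0.2727, 0.0194]
orientation: [-3.141, -0.0, -0.0]
force: [-1.6, -0.3, 1.8]
opening: 0.0631
```

carry_out(steps=[{"xyz": [0,0,1.5],"rot": [0,0,0]},{"xyz": [0,0,4],"rot": [0,0,0]},{"xyz": [0.2,-1,7],"rot": [0,0,0]},{"xyz": [1,-4,9],"rot": [0,0,0]},{"xyz": [2,-8,10],"rot": [0,0,0]},{"xyz": [3.2,-12,10],"rot": [0,0,0]},{"xyz": [4.4,-16,10],"rot": [0,0,0]},{"xyz": [5.6,-20,10],"rot": [0,0,0]},{"xyz": [6.8,-24,10],"rot": [0,0,0]},{"xyz": [7.8,-28,10],"rot": [0,0,0]}])

```text
t: 27.1
tool_pos: [0.5185, -0.0091, 0.1204]
orientation: [3.142, -0.0, 0.002]
force: [0.5, 0.7, -0.5]
opening: 0.0631
```

carry_out(steps=[{"xyz": [0.6,-3.5,0],"rot": [0,0,0]},{"xyz": [1,-6,0],"rot": [0,0,0]},{"xyz": [1.1,-7.5,0],"rot": [0,0,0]},{"xyz": [1.1,-7.5,0],"rot": [0,0,0]},{"xyz": [1.1,-7.5,-1.5],"rot": [0,0,0]},{"xyz": [1.1,-7.5,-2.5],"rot": [0,0,0]},{"xyz": [1.1,-7.5,-2.5],"rot": [0,0,0]}])

```text
t: 27.8
tool_pos: [0.5269, -0.0807, 0.0912]
orientation: [-3.14, -0.002, 0.007]
force: [-0.4, 0.4, -0.3]
opening: 0.0631
```

carry_out(steps=[{"xyz": [0,0,0],"rot": [0,0,0]},{"xyz": [0,0,-0.8],"rot": [0,0,0]},{"xyz": [0,0,-1.4],"rot": [0,0,0]},{"xyz": [0,0,-1.8],"rot": [0,0,0]},{"xyz": [0,0,-2.1],"rot": [0,0,0]},{"xyz": [0,0,-2.1],"rot": [0,0,0]},{"xyz": [0,0,-2.1],"rot": [0,0,0]}])

```text
t: 28.5
tool_pos: [0.529, -0.0824, 0.0733]
orientation: [-3.142, 0.0, 0.0]
force: [-2.1, 0.8, 3.2]
opening: 0.0632
```

carry_out(steps=[{"xyz": [0,0,0],"rot": [0,0,0]},{"xyz": [0,0,0],"rot": [0,0,0]},{"xyz": [0,0,0],"rot": [0,0,0]},{"xyz": [0,0,0],"rot": [0,0,0]},{"xyz": [0,0,4],"rot": [0,0,0]},{"xyz": [0,0,8],"rot": [0,0,0]},{"xyz": [0,3,10],"rot": [0,0,0]},{"xyz": [0,3,11],"rot": [0,0,0]},{"xyz": [0,3,11],"rot": [0,0,0]},{"xyz": [0,3,11],"rot": [0,0,0]}], grip=1)

```text
t: 29.5
tool_pos: [0.5286, -0.0527, 0.1822]
orientation: [3.141, 0.0, -0.002]
force: [-0.2, 1.1, 0.1]
opening: 0.0931
```

```bash
python3 look.py w13 blue .054 .01
```

```text
tcp [ 0.5282 -0.0528  0.1816] ori [-3.141e+00  0.000e+00  3.000e-03] t 29.55
blue px [320. 263.] xy [ 0.5293 -0.0806] arearatio 1.038 convex 0.986
delta cm [ 0.11 -2.78]
```

View pics/w13.png

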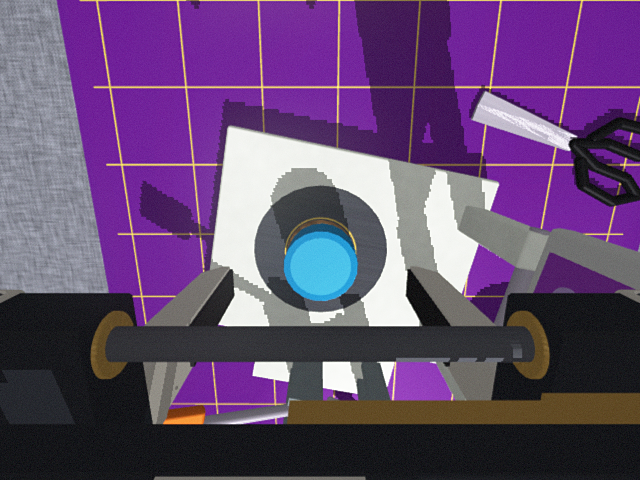

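carry_out(steps=[{"xyz": [-0.5,3,0],"rot": [0,0,0]},{"xyz": [-1.2,7,0],"rot": [0,0,0]},{"xyz": [-1.9,11,0],"rot": [0,0,0]},{"xyz": [-2.6,15,0],"rot": [0,0,0]},{"xyz": [-3.3,19,0],"rot": [0,0,0]},{"xyz": [-4,23,0],"rot": [0,0,0]},{"xyz": [-4.7,27,0],"rot": [0,0,0]},{"xyz": [-5.4,31,-1],"rot": [0,0,0]},{"xyz": [-6.1,35,-2],"rot": [0,0,0]},{"xyz": [-6.8,39,-3],"rot": [0,0,0]}])

```text
t: 30.55
tool_pos: [0.4601, 0.3382, 0.1509]
orientation: [3.14, -0.001, -0.003]
force: [-0.3, -0.3, -0.9]
opening: 0.0936
```

carry_out(steps=[{"xyz": [-0.5,3.5,-1],"rot": [0,0,0]},{"xyz": [-0.9,5.9,-2.3],"rot": [0,0,0]},{"xyz": [-1,6.9,-3.3],"rot": [0,0,0]},{"xyz": [-1,6.9,-3.3],"rot": [0,0,0]},{"xyz": [-1,6.9,-3.3],"rot": [0,0,0]}])

```text
t: 31.05
tool_pos: [0.451, 0.4051, 0.1191]
orientation: [3.14, -0.001, -0.002]
force: [0.6, 0.4, -0.0]
opening: 0.093
```

```bash
python3 look.py w14 blue 0 .01
```

```text
tcp [0.4515 0.4053 0.12  ] ori [ 3.141e+00 -2.000e-03 -0.000e+00] t 31.1
blue px [319. 232.] xy [0.4508 0.4071] arearatio 0.957 convex 0.986
delta cm [-0.07  0.18]
```

View pics/w14.png

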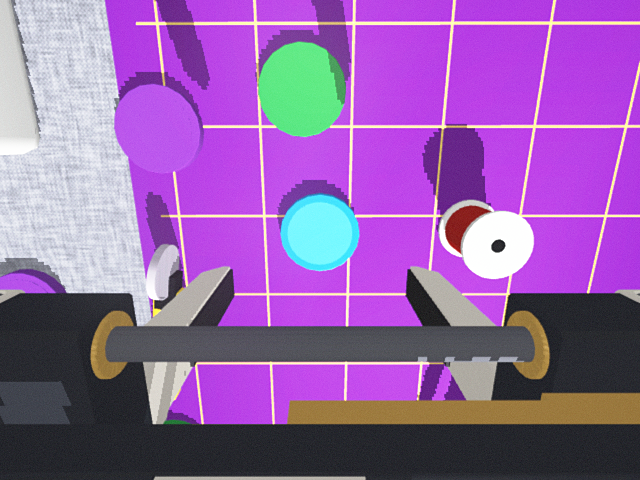

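carry_out(steps=[{"xyz": [0,0,-3],"rot": [0,0,0]},{"xyz": [0,0,-6],"rot": [0,0,0]},{"xyz": [0,0,-8.5],"rot": [0,0,0]},{"xyz": [0,0,-9.6],"rot": [0,0,0]},{"xyz": [0,0,-10.1],"rot": [0,0,0]},{"xyz": [0,0,-10.1],"rot": [0,0,0]},{"xyz": [0,0,-10.1],"rot": [0,0,0]}])

```text
t: 31.8
tool_pos: [0.4521, 0.4071, 0.0209]
orientation: [-3.14, 0.001, -0.003]
force: [-0.7, 0.2, 0.3]
opening: 0.0933
```

carry_out(steps=[{"xyz": [0,0,0],"rot": [0,0,0]},{"xyz": [0,0,0],"rot": [0,0,0]},{"xyz": [0,0,0],"rot": [0,0,0]},{"xyz": [0,0,0],"rot": [0,0,0]},{"xyz": [0,0,0],"rot": [0,0,0]}], grip=0, force=25)

```text
t: 32.3
tool_pos: [0.4511, 0.4067, 0.0193]
orientation: [-3.141, -0.0, -0.0]
force: [0.2, -0.8, 2.4]
opening: 0.063
```

carry_out(steps=[{"xyz": [0,0,1.5],"rot": [0,0,0]},{"xyz": [0,0,4],"rot": [0,0,0]},{"xyz": [0,-1,7],"rot": [0,0,0]},{"xyz": [0.3,-4,9],"rot": [0,0,0]},{"xyz": [1,-8,11],"rot": [0,0,0]},{"xyz": [1.8,-12,11],"rot": [0,0,0]},{"xyz": [2.6,-16,11],"rot": [0,0,0]},{"xyz": [3.4,-20,11],"rot": [0,0,0]},{"xyz": [4.2,-24,11],"rot": [0,0,0]},{"xyz": [5,-28,11],"rot": [0,0,0]}])

```text
t: 33.3
tool_pos: [0.5012, 0.1251, 0.1304]
orientation: [-3.141, -0.0, -0.002]
force: [0.8, 1.1, 0.5]
opening: 0.0636
```

carry_out(steps=[{"xyz": [0.5,-4,0],"rot": [0,0,0]},{"xyz": [1,-8,0],"rot": [0,0,0]},{"xyz": [1.6,-12,0],"rot": [0,0,0]},{"xyz": [2.2,-16,0],"rot": [0,0,0]},{"xyz": [2.6,-19,0],"rot": [0,0,0]},{"xyz": [2.8,-20.9,0],"rot": [0,0,0]},{"xyz": [2.8,-20.9,-1],"rot": [0,0,0]},{"xyz": [2.8,-20.9,-2],"rot": [0,0,0]},{"xyz": [2.8,-20.9,-2],"rot": [0,0,0]}])

```text
t: 34.2
tool_pos: [0.5274, -0.081, 0.107]
orientation: [-3.14, -0.001, 0.006]
force: [0.2, 0.4, -1.3]
opening: 0.0634
```

carry_out(steps=[{"xyz": [0,0,0],"rot": [0,0,0]},{"xyz": [0,0,-1],"rot": [0,0,0]},{"xyz": [0,0,-1.8],"rot": [0,0,0]},{"xyz": [0,0,-2.3],"rot": [0,0,0]},{"xyz": [0,0,-2.6],"rot": [0,0,0]},{"xyz": [0,0,-2.6],"rot": [0,0,0]},{"xyz": [0,0,-2.6],"rot": [0,0,0]}])

```text
t: 34.9
tool_pos: [0.529, -0.0822, 0.0833]
orientation: [-3.141, -0.0, 0.0]
force: [-2.2, 0.9, 3.7]
opening: 0.0634
```

carry_out(steps=[{"xyz": [0,0,0],"rot": [0,0,0]},{"xyz": [0,0,0],"rot": [0,0,0]},{"xyz": [0,0,0],"rot": [0,0,0]},{"xyz": [0,0,0],"rot": [0,0,0]},{"xyz": [0,0,4],"rot": [0,0,0]},{"xyz": [0,0,8],"rot": [0,0,0]},{"xyz": [0,3,10],"rot": [0,0,0]},{"xyz": [0,3,10],"rot": [0,0,0]},{"xyz": [0,3,10],"rot": [0,0,0]}], grip=1)

```text
t: 35.8
tool_pos: [0.5293, -0.0522, 0.1834]
orientation: [3.141, 0.002, 0.002]
force: [0.5, 0.1, -0.9]
opening: 0.0931
```

```bash
python3 look.py w15 blue .064 .01
python3 - <<'E'
from h import *
im,S=snap('side','s15'); cv2.imwrite('pics/s15.png',cv2.resize(im[150:350,200:440],None,fx=3,fy=3,interpolation=cv2.INTER_CUBIC))
E
```

```text
tcp [ 0.5286 -0.0525  0.1822] ori [ 3.141e+00  1.000e-03 -2.000e-03] t 35.85
blue px [319. 265.] xy [ 0.5293 -0.0793] arearatio 1.065 convex 0.985
delta cm [ 0.07 -2.68]
```

View pics/w15.png

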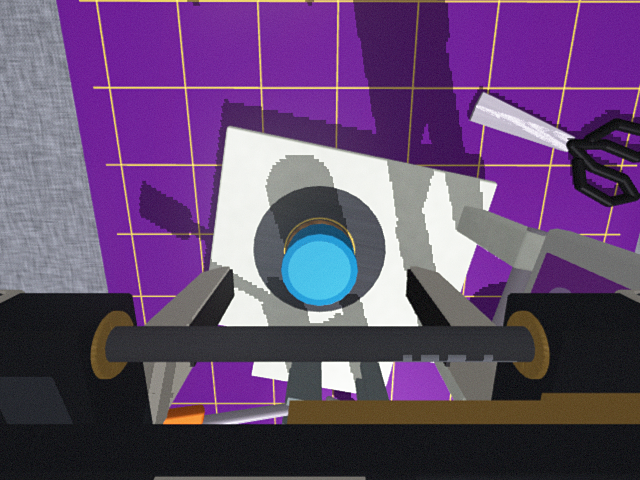

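View pics/s15.png

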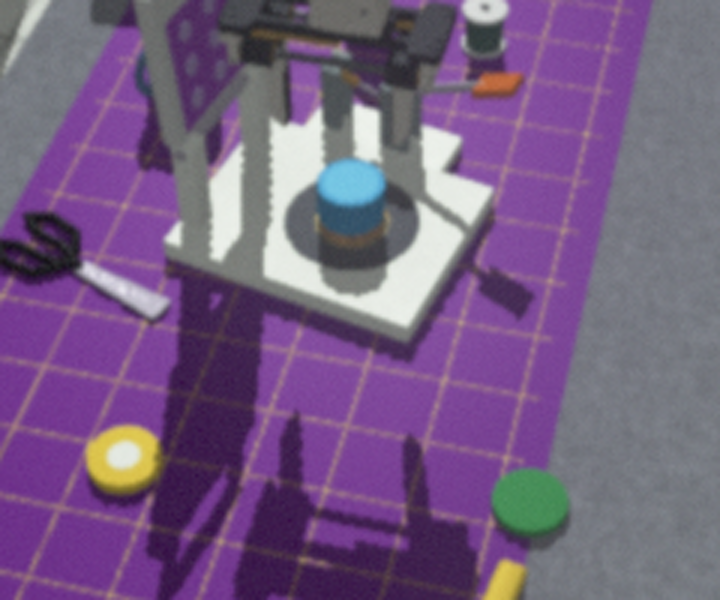

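carry_out(steps=[{"xyz": [0,3,0],"rot": [0,0,0]},{"xyz": [0,7,0],"rot": [0,0,0]},{"xyz": [0,11,0],"rot": [0,0,0]},{"xyz": [1.5,15,0],"rot": [0,0,0]},{"xyz": [4,18.5,0],"rot": [0,0,0]},{"xyz": [6.5,21.5,-1],"rot": [0,0,0]},{"xyz": [9,24.5,-3],"rot": [0,0,0]},{"xyz": [11,26.7,-5],"rot": [0,0,0]},{"xyz": [11.9,27.6,-6.3],"rot": [0,0,0]},{"xyz": [11.9,27.6,-6.3],"rot": [0,0,0]}])

```text
t: 36.9
tool_pos: [0.6461, 0.2235, 0.1145]
orientation: [3.14, 0.001, -0.012]
force: [-0.4, -0.6, 0.0]
opening: 0.0931
```

```bash
python3 look.py w16 yellow 0 .012
```

```text
tcp [0.6464 0.2228 0.1164] ori [ 3.14   0.    -0.009] t 36.95
yellow px [322. 236.] xy [0.6477 0.2238] arearatio 0.949 convex 0.988
delta cm [0.12 0.1 ]
```

View pics/w16.png

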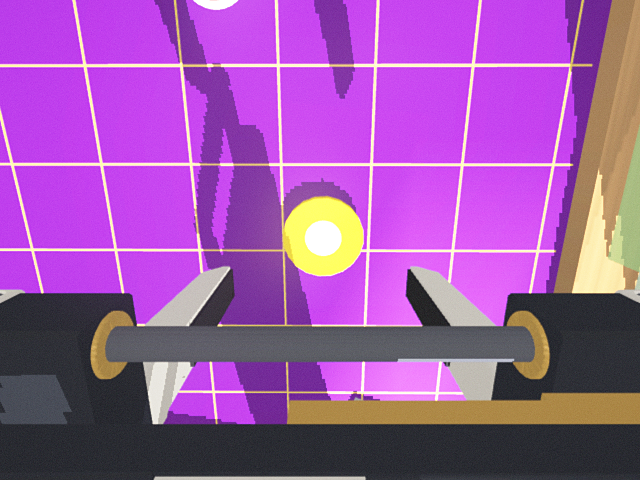

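carry_out(steps=[{"xyz": [0,0,-3],"rot": [0,0,0]},{"xyz": [0,0,-6],"rot": [0,0,0]},{"xyz": [0,0,-8.5],"rot": [0,0,0]},{"xyz": [0,0,-9.6],"rot": [0,0,0]},{"xyz": [0,0,-10],"rot": [0,0,0]},{"xyz": [0,0,-10],"rot": [0,0,0]},{"xyz": [0,0,-10],"rot": [0,0,0]}])

```text
t: 37.65
tool_pos: [0.6493, 0.2237, 0.0222]
orientation: [-3.141, 0.0, -0.004]
force: [0.2, -0.2, -0.8]
opening: 0.0934
```

carry_out(steps=[{"xyz": [0,0,0],"rot": [0,0,0]},{"xyz": [0,0,0],"rot": [0,0,0]},{"xyz": [0,0,0],"rot": [0,0,0]},{"xyz": [0,0,0],"rot": [0,0,0]},{"xyz": [0,0,0],"rot": [0,0,0]}], grip=0, force=25)

```text
t: 38.15
tool_pos: [0.6481, 0.2237, 0.0204]
orientation: [-3.142, -0.0, -0.0]
force: [-1.0, -0.3, 0.9]
opening: 0.0633
```

carry_out(steps=[{"xyz": [0,0,1.5],"rot": [0,0,0]},{"xyz": [0,0,4],"rot": [0,0,0]},{"xyz": [-1,0,7],"rot": [0,0,0]},{"xyz": [-3.5,-1,9],"rot": [0,0,0]},{"xyz": [-6.5,-3.5,11],"rot": [0,0,0]},{"xyz": [-9,-6.5,12],"rot": [0,0,0]},{"xyz": [-11,-10,12],"rot": [0,0,0]},{"xyz": [-11.9,-14,12],"rot": [0,0,0]},{"xyz": [-11.9,-18,12],"rot": [0,0,0]},{"xyz": [-11.9,-22,12],"rot": [0,0,0]}])

```text
t: 39.15
tool_pos: [0.5288, 0.0023, 0.1416]
orientation: [3.141, 0.001, 0.003]
force: [0.4, -0.5, -1.0]
opening: 0.0633
```

carry_out(steps=[{"xyz": [0,-3.5,0],"rot": [0,0,0]},{"xyz": [0,-6.5,0],"rot": [0,0,0]},{"xyz": [0,-8.6,0],"rot": [0,0,0]},{"xyz": [0,-8.6,-1],"rot": [0,0,0]},{"xyz": [0,-8.6,-2],"rot": [0,0,0]},{"xyz": [0,-8.6,-2],"rot": [0,0,0]},{"xyz": [0,-8.6,-2],"rot": [0,0,0]}])

```text
t: 39.85
tool_pos: [0.5285, -0.0812, 0.1195]
orientation: [-3.141, -0.002, 0.002]
force: [-0.1, 0.1, -0.2]
opening: 0.0632
```

carry_out(steps=[{"xyz": [0,0,0],"rot": [0,0,0]},{"xyz": [0,0,-1],"rot": [0,0,0]},{"xyz": [0,0,-1.8],"rot": [0,0,0]},{"xyz": [0,0,-2.3],"rot": [0,0,0]},{"xyz": [0,0,-2.6],"rot": [0,0,0]},{"xyz": [0,0,-2.6],"rot": [0,0,0]},{"xyz": [0,0,-2.6],"rot": [0,0,0]}])

```text
t: 40.55
tool_pos: [0.5289, -0.0823, 0.0943]
orientation: [-3.141, 0.0, 0.001]
force: [-1.8, 1.4, 4.2]
opening: 0.0636
```

carry_out(steps=[{"xyz": [0,0,0],"rot": [0,0,0]},{"xyz": [0,0,0],"rot": [0,0,0]},{"xyz": [0,0,0],"rot": [0,0,0]},{"xyz": [0,0,0],"rot": [0,0,0]},{"xyz": [0,0,4],"rot": [0,0,0]},{"xyz": [0,0,8],"rot": [0,0,0]},{"xyz": [0,3,10],"rot": [0,0,0]},{"xyz": [0,3,10],"rot": [0,0,0]},{"xyz": [0,3,10],"rot": [0,0,0]}], grip=1)

```text
t: 41.45
tool_pos: [0.5293, -0.0522, 0.1944]
orientation: [3.141, 0.002, 0.002]
force: [-0.8, 0.4, -0.2]
opening: 0.0933
```

```bash
python3 look.py w17 yellow .074 .012
python3 - <<'E'
from h import *
im,S=snap('side','s17'); cv2.imwrite('pics/s17.png',cv2.resize(im[150:350,200:440],None,fx=3,fy=3,interpolation=cv2.INTER_CUBIC))
E
```

```text
tcp [ 0.5286 -0.0525  0.1932] ori [ 3.141e+00  1.000e-03 -2.000e-03] t 41.5
yellow px [319. 269.] xy [ 0.5289 -0.0826] arearatio 0.966 convex 0.988
delta cm [ 0.04 -3.01]
```

View pics/w17.png

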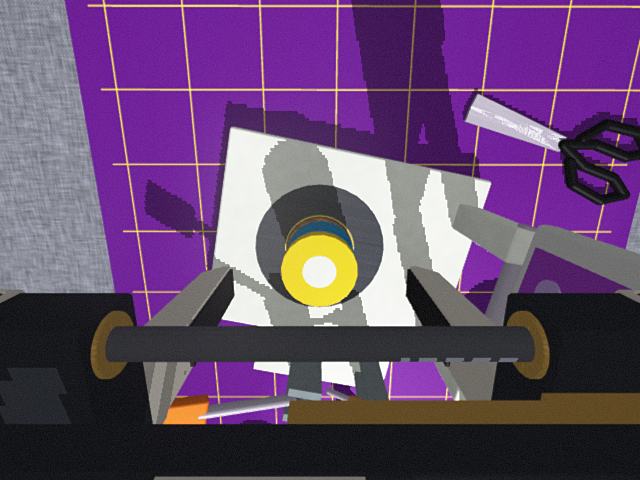

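View pics/s17.png

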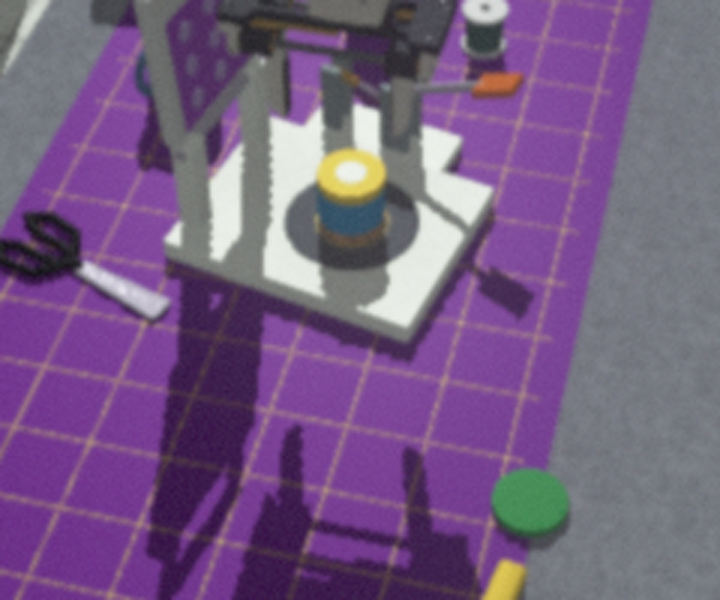

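carry_out(steps=[{"xyz": [-1,0,4],"rot": [0,0,0]},{"xyz": [-2,0,8],"rot": [0,0,-2]},{"xyz": [-2,0,12],"rot": [0,0,-4]},{"xyz": [-2,0,16],"rot": [0,0,-6]},{"xyz": [-1,-1,19.3],"rot": [0,0,-8]},{"xyz": [2,-2,20.6],"rot": [0,0,-10]},{"xyz": [6,-3.2,20.6],"rot": [0,0,-11.8]},{"xyz": [10,-4.4,20.6],"rot": [0,0,-11.8]},{"xyz": [13.5,-5.6,20.6],"rot": [0,0,-11.8]},{"xyz": [15,-6.1,20.6],"rot": [0,0,-11.8]}], grip=0.36)

```text
t: 42.55
tool_pos: [0.6806, -0.1154, 0.3954]
orientation: [-3.124, 0.325, 0.009]
force: [0.8, -0.7, -0.1]
opening: 0.0338
```

carry_out(steps=[{"xyz": [0,0,0],"rot": [0,0,0]},{"xyz": [0,0,0],"rot": [0,0,0]},{"xyz": [0,0,0],"rot": [0,0,0]}])

```text
t: 42.85
tool_pos: [0.6783, -0.1134, 0.4001]
orientation: [-3.125, 0.323, 0.001]
force: [0.1, 0.4, 1.0]
opening: 0.0334
```

Run:
```python
from h import *
s=read_state(); print(s['tool_pos'],s['orientation'])
im,W=snap('wrist','w18'); cv2.imwrite('pics/w18.png',im)
im,S=snap('side','s18'); cv2.imwrite('pics/s18.png',im)
print(proj(W,[.679,-.113,.334]))
```

```text
[ 0.67830342 -0.11336722  0.40008322] [-3.12484470e+00  3.23160894e-01  7.20303629e-04]
[320.41668969 252.48368368]
```

View pics/w18.png

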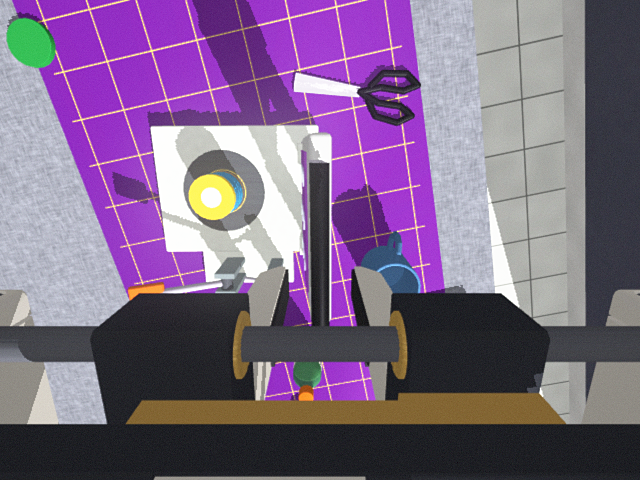

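View pics/s18.png

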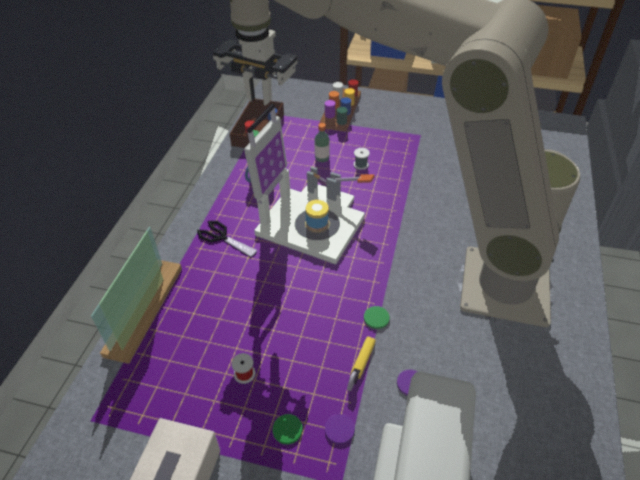

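carry_out(steps=[{"xyz": [0,0,-2],"rot": [0,0,0]},{"xyz": [0,0,-4],"rot": [0,0,0]},{"xyz": [0,0,-6],"rot": [0,0,0]},{"xyz": [0,0,-6.8],"rot": [0,0,0]},{"xyz": [0,0,-6.8],"rot": [0,0,0]}])

```text
t: 43.45
tool_pos: [0.6781, -0.113, 0.3312]
orientation: [-3.125, 0.323, 0.003]
force: [-0.1, -0.2, 0.1]
opening: 0.0338
```

carry_out(steps=[{"xyz": [0,0,0],"rot": [0,0,0]},{"xyz": [0,0,0],"rot": [0,0,0]},{"xyz": [0,0,0],"rot": [0,0,0]},{"xyz": [0,0,0],"rot": [0,0,0]}], grip=0, force=20)

```text
t: 43.85
tool_pos: [0.6783, -0.1132, 0.3336]
orientation: [3.125, -0.323, -0.001]
force: [-6.8, 1.3, 5.0]
opening: 0.0121
```

Run:
```python
from h import *
s=read_state(); print(s['tool_pos'],s['opening'],s['force'])
M=R.from_euler('z',-.206).as_matrix()
g=lambda th:M@[.135-.22*np.cos(th),0,.115+.22*np.sin(th)]
b0=g(1.65)
for th in np.arange(1.6,-.05,-.1): print(round(th,2),((g(th)-b0)*100).round(1))
print(0,((g(0)-b0)*100).round(2))
```

```text
[ 0.67834604 -0.11324593  0.33364344] 0.012105884810629805 [-6.76078431  1.33768228  5.04924495]
1.6 [-1.1  0.2  0.1]
1.5 [-3.2  0.7  0. ]
1.4 [-5.4  1.1 -0.3]
1.3 [-7.5  1.6 -0.7]
1.2 [-9.5  2.  -1.4]
1.1 [-11.5   2.4  -2.3]
1.0 [-13.3   2.8  -3.4]
0.9 [-15.1   3.2  -4.7]
0.8 [-16.7   3.5  -6.1]
0.7 [-18.2   3.8  -7.8]
0.6 [-19.5   4.1  -9.5]
0.5 [-20.6   4.3 -11.4]
0.4 [-21.5   4.5 -13.4]
0.3 [-22.3   4.7 -15.4]
0.2 [-22.8   4.8 -17.6]
0.1 [-23.1   4.8 -19.7]
-0.0 [-23.2   4.9 -21.9]
0 [-23.24   4.86 -21.93]
```

carry_out(steps=[{"xyz": [-1.1,0.2,0.1],"rot": [0,0,0]},{"xyz": [-3.2,0.7,0],"rot": [0,0,0]},{"xyz": [-5.4,1.1,-0.3],"rot": [0,0,0]},{"xyz": [-7.5,1.6,-0.7],"rot": [0,0,0]},{"xyz": [-9.5,2,-1.4],"rot": [0,0,0]},{"xyz": [-11.5,2.4,-2.3],"rot": [0,0,0]},{"xyz": [-13.3,2.8,-3.4],"rot": [0,0,0]},{"xyz": [-15.1,3.2,-4.7],"rot": [0,0,0]},{"xyz": [-15.1,3.2,-4.7],"rot": [0,0,0]}])

```text
t: 44.75
tool_pos: [0.5257, -0.0811, 0.2844]
orientation: [3.125, -0.323, -0.004]
force: [-4.0, 0.3, -1.2]
opening: 0.0127
```

carry_out(steps=[{"xyz": [-1.6,0.3,-1.4],"rot": [0,0,0]},{"xyz": [-3.1,0.6,-3.1],"rot": [0,0,0]},{"xyz": [-4.4,0.9,-4.8],"rot": [0,0,0]},{"xyz": [-5.5,1.1,-6.7],"rot": [0,0,0]},{"xyz": [-6,1.2,-7.7],"rot": [0,0,0]},{"xyz": [-6.4,1.3,-8.7],"rot": [0,0,0]},{"xyz": [-6.8,1.4,-9.7],"rot": [0,0,0]},{"xyz": [-7.2,1.5,-10.7],"rot": [0,0,0]},{"xyz": [-7.5,1.55,-11.8],"rot": [0,0,0]},{"xyz": [-7.5,1.55,-11.8],"rot": [0,0,0]}])

```text
t: 45.75
tool_pos: [0.4526, -0.066, 0.1657]
orientation: [3.125, -0.323, -0.001]
force: [0.6, -2.4, -4.0]
opening: 0.0123
```

carry_out(steps=[{"xyz": [-0.1,0,-0.5],"rot": [0,0,0]},{"xyz": [-0.2,0.05,-1],"rot": [0,0,0]},{"xyz": [-0.3,0.1,-1.5],"rot": [0,0,0]},{"xyz": [-0.35,0.1,-2],"rot": [0,0,0]},{"xyz": [-0.4,0.1,-2.5],"rot": [0,0,0]},{"xyz": [-0.5,0.1,-3],"rot": [0,0,0]},{"xyz": [-0.55,0.1,-3.4],"rot": [0,0,0]},{"xyz": [-0.6,0.15,-3.7],"rot": [0,0,0]},{"xyz": [-0.6,0.15,-4],"rot": [0,0,0]},{"xyz": [-0.6,0.15,-4.2],"rot": [0,0,0]}])

```text
t: 46.75
tool_pos: [0.4465, -0.0647, 0.125]
orientation: [3.124, -0.323, -0.003]
force: [-6.6, -1.7, 2.3]
opening: 0.0122
```

carry_out(steps=[{"xyz": [0,0,-0.2],"rot": [0,0,0]},{"xyz": [0,0,-0.4],"rot": [0,0,0]},{"xyz": [0,0,-0.6],"rot": [0,0,0]},{"xyz": [0,0,-0.8],"rot": [0,0,0]},{"xyz": [0,0,-0.9],"rot": [0,0,0]},{"xyz": [0,0,-1],"rot": [0,0,0]},{"xyz": [0,0,-1.1],"rot": [0,0,0]},{"xyz": [0,0,-1.1],"rot": [0,0,0]}])

```text
t: 47.55
tool_pos: [0.446, -0.0646, 0.1136]
orientation: [3.125, -0.323, -0.004]
force: [-6.5, -2.6, -0.3]
opening: 0.012
```

carry_out(steps=[{"xyz": [0,0,-0.1],"rot": [0,0,0]},{"xyz": [0,0,-0.2],"rot": [0,0,0]},{"xyz": [0,0,-0.3],"rot": [0,0,0]},{"xyz": [0,0,-0.3],"rot": [0,0,0]}])

```text
t: 47.95
tool_pos: [0.446, -0.0646, 0.1106]
orientation: [3.125, -0.323, -0.004]
force: [-7.9, -3.2, -0.6]
opening: 0.0124
```

carry_out(steps=[{"xyz": [0,0,-0.1],"rot": [0,0,0]},{"xyz": [0,0,-0.2],"rot": [0,0,0]},{"xyz": [0,0,-0.3],"rot": [0,0,0]},{"xyz": [0,0,-0.3],"rot": [0,0,0]}])

```text
t: 48.35
tool_pos: [0.446, -0.0646, 0.1091]
orientation: [3.124, -0.323, -0.005]
force: [-14.7, -1.1, 16.8]
opening: 0.0122
```

Run:
```python
from h import *
im,S=snap('side','s19'); cv2.imwrite('pics/s19.png',cv2.resize(im[150:300,230:430],None,fx=4,fy=4,interpolation=cv2.INTER_CUBIC))
im,S=snap('scene','c19'); cv2.imwrite('pics/c19.png',cv2.resize(im[210:400,200:440],None,fx=3.3,fy=3.1,interpolation=cv2.INTER_CUBIC))
```

```text
(no output)
```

View pics/s19.png

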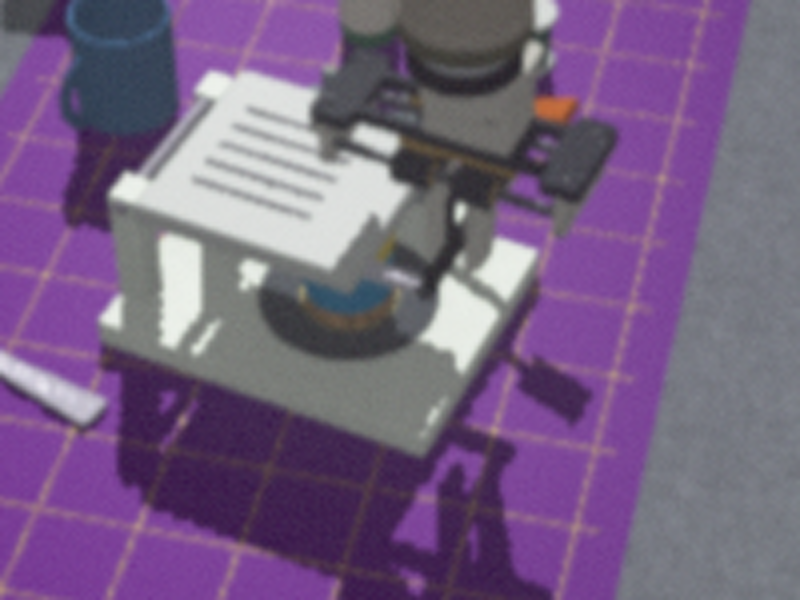

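View pics/c19.png

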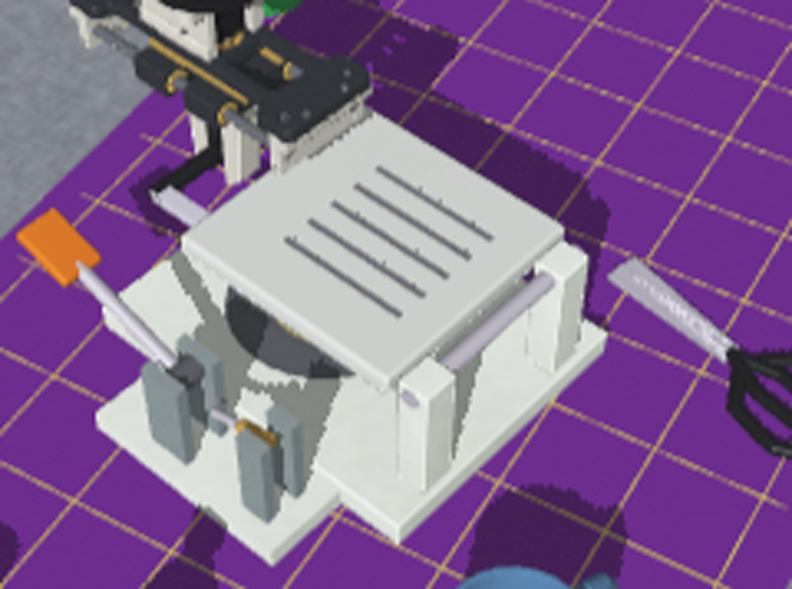

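carry_out(steps=[{"xyz": [0,0,0],"rot": [0,0,0]},{"xyz": [0,0,0],"rot": [0,0,0]},{"xyz": [0,0,0],"rot": [0,0,0]},{"xyz": [0,0,0],"rot": [0,0,0]},{"xyz": [0,0,1],"rot": [0,0,0]},{"xyz": [0,0,3],"rot": [0,0,0]},{"xyz": [0,0,6],"rot": [0,0,0]},{"xyz": [0,0,9],"rot": [0,0,0]},{"xyz": [0,0,10],"rot": [0,0,0]}], grip=0.33)

```text
t: 49.35
tool_pos: [0.4488, -0.0648, 0.2124]
orientation: [3.124, -0.323, 0.009]
force: [0.9, 0.1, 0.3]
opening: 0.0313
```

Run:
```python
from h import *
import pickle
print(read_state()['tool_pos'])
im,W=snap('wrist','w20'); cv2.imwrite('pics/w20.png',im); 
im,S=snap('side','s20'); cv2.imwrite('pics/s20.png',cv2.resize(im[150:300,230:430],None,fx=4,fy=4,interpolation=cv2.INTER_CUBIC)); pickle.dump(S,open('pics/s20.pkl','wb'))
im,C=snap('scene','c20'); cv2.imwrite('pics/c20.png',cv2.resize(im[210:400,200:440],None,fx=3.3,fy=3.1,interpolation=cv2.INTER_CUBIC))
# predicted corners for theta 0..0.1 in scene crop
M=R.from_euler('z',-.206).as_matrix(); B=np.array([.529,-.0828,0])
for th in (0,.03,.06):
  for y in (-.08,.08):
    q=proj(C,B+M@[.135-.177*np.cos(th)+.013*np.sin(th),y,.115+.177*np.sin(th)+.013*np.cos(th)]); print(th,y,((q-[200,210])*[3.3,3.1]).round(0))
# lever pad
for l in (0,.7):
  p=B+M@[0,0,0]
```

```text
[ 0.44880082 -0.06478642  0.2123616 ]
0 -0.08 [179. 232.]
0 0.08 [364.  97.]
0.03 -0.08 [178. 226.]
0.03 0.08 [364.  92.]
0.06 -0.08 [178. 221.]
0.06 0.08 [365.  87.]
```

View pics/c20.png

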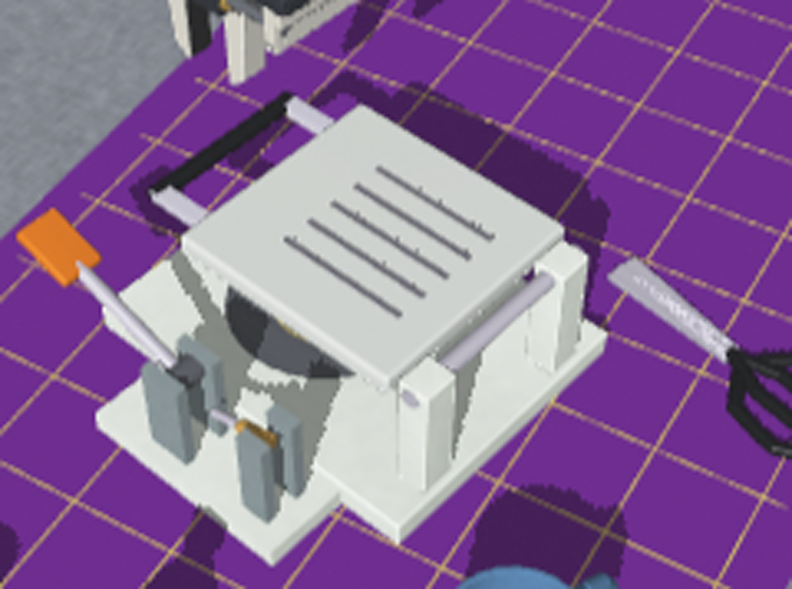

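View pics/s20.png

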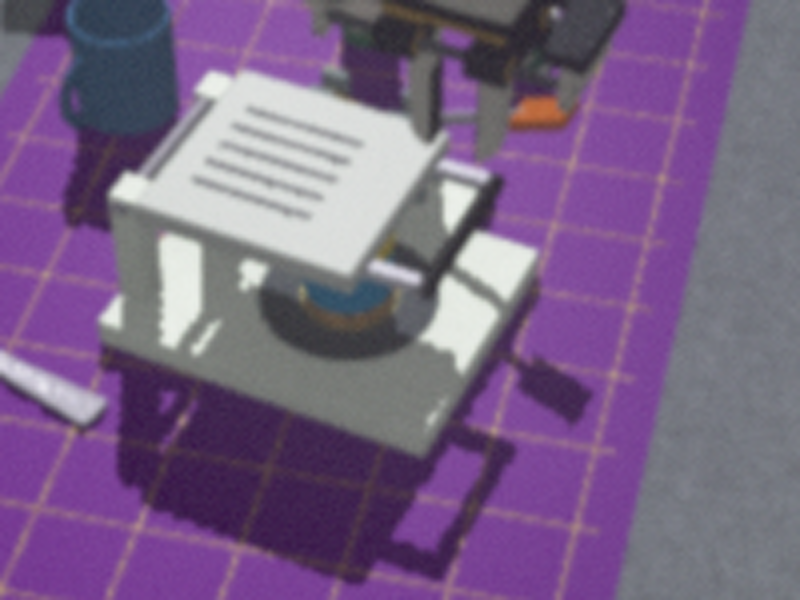

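View pics/w20.png

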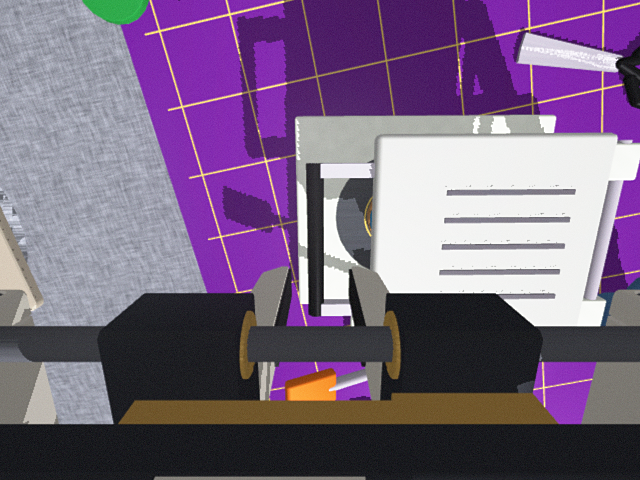

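Run:
```python
from h import *
C=cam('scene');S=cam('side');W=cam('wrist')
M=R.from_euler('z',-.206).as_matrix(); B=np.array([.529,-.0828,0])
print('model',B+M@[-.088,-.13,.127])
print('scene',ray(C,200+58/3.3,210+247/3.1,.127),'side',ray(S,230+540/4,150+112/4,.127),'wrist',ray(W,312,386,.127))
print(read_state()['tool_pos'])
```

```text
model [ 0.41626959 -0.19205134  0.127     ]
scene [ 0.41768103 -0.19779341  0.127     ] side [ 0.41310477 -0.18582482  0.127     ] wrist [ 0.4170265  -0.18020071  0.127     ]
[ 0.44736142 -0.06444104  0.2083873 ]
```

carry_out(steps=[{"xyz": [-0.8,-3.2,0],"rot": [0,0,0]},{"xyz": [-1.6,-6.5,0],"rot": [0,0,0]},{"xyz": [-2.4,-9.8,0],"rot": [0,0,0]},{"xyz": [-3.1,-12.7,0],"rot": [0,0,0]},{"xyz": [-3.1,-12.7,0],"rot": [0,0,0]},{"xyz": [-3.1,-12.7,-1.5],"rot": [0,0,0]},{"xyz": [-3.1,-12.7,-3],"rot": [0,0,0]},{"xyz": [-3.1,-12.7,-3],"rot": [0,0,0]},{"xyz": [-3.1,-12.7,-3],"rot": [0,0,0]}], grip=0)

```text
t: 50.4
tool_pos: [0.4155, -0.1901, 0.1767]
orientation: [-3.124, 0.321, 0.004]
force: [-0.5, 0.8, -0.4]
opening: 0.0007
```

Run:
```python
from h import *
print(read_state()['tool_pos'],read_state()['opening'])
im,W=snap('wrist','w21'); cv2.imwrite('pics/w21.png',im); 
im,C=snap('scene','c21'); cv2.imwrite('pics/c21.png',cv2.resize(im[180:370,150:390],None,fx=3.3,fy=3.1,interpolation=cv2.INTER_CUBIC))
```

```text
[ 0.41549155 -0.1901138   0.1767396 ] 0.0006516465839179851
```

View pics/c21.png

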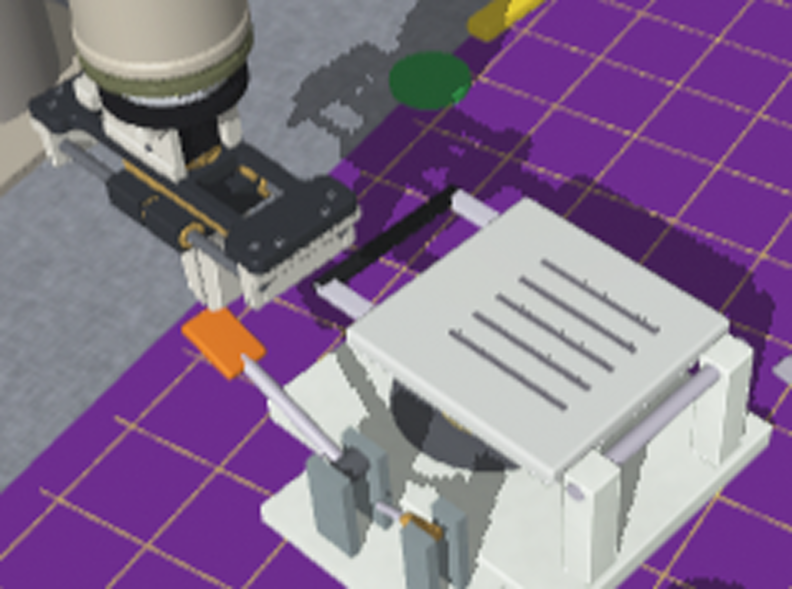

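View pics/w21.png

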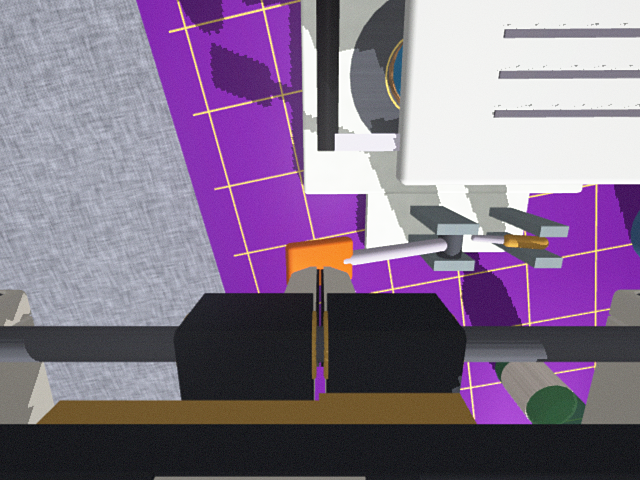

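Run:
```python
from h import *
W=cam('wrist'); t=read_state()['tool_pos']; print(t)
for z in (.127,.12,.14): print(proj(W,[t[0],t[1],z]))
for z in (.12,.127): print(ray(W,320,262,z),ray(W,320,240,z))
```

```text
[ 0.41628846 -0.19085728  0.17823952]
[319.44595911 260.60269269]
[319.44802278 256.99690625]
[319.44175547 267.94758845]
[ 0.41593528 -0.19434845  0.12      ] [ 0.41900891 -0.17952954  0.12      ]
[ 0.41644252 -0.19185408  0.127     ] [ 0.41941232 -0.17753578  0.127     ]
```

carry_out(steps=[{"xyz": [0,0,-1.5],"rot": [0,0,0]},{"xyz": [0,0,-2.5],"rot": [0,0,0]},{"xyz": [-0.1,0,-3.5],"rot": [0,0,0]},{"xyz": [-0.2,0,-4.5],"rot": [0,0,0]},{"xyz": [-0.3,0,-5.5],"rot": [0,0,0]},{"xyz": [-0.4,0,-6.5],"rot": [0,0,0]},{"xyz": [-0.5,0,-7.5],"rot": [0,0,0]},{"xyz": [-0.5,0,-8.5],"rot": [0,0,0]},{"xyz": [-0.5,0,-9.3],"rot": [0,0,0]},{"xyz": [-0.5,0,-9.3],"rot": [0,0,0]}])

```text
t: 51.5
tool_pos: [0.41, -0.1908, 0.0833]
orientation: [-3.124, 0.323, 0.004]
force: [0.3, 0.1, 0.6]
opening: 0.0005
```

carry_out(steps=[{"xyz": [0,0,-0.3],"rot": [0,0,0]},{"xyz": [0,0,-0.6],"rot": [0,0,0]},{"xyz": [0,0,-0.9],"rot": [0,0,0]},{"xyz": [0,0,-0.9],"rot": [0,0,0]}])

```text
t: 51.9
tool_pos: [0.4109, -0.1913, 0.0758]
orientation: [-3.125, 0.323, 0.001]
force: [0.4, -0.0, 0.5]
opening: 0.0007
```

Run:
```python
from h import *
im,C=snap('scene','c22'); cv2.imwrite('pics/c22.png',cv2.resize(im[180:370,150:390],None,fx=3.3,fy=3.1,interpolation=cv2.INTER_CUBIC))
```

```text
(no output)
```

View pics/c22.png

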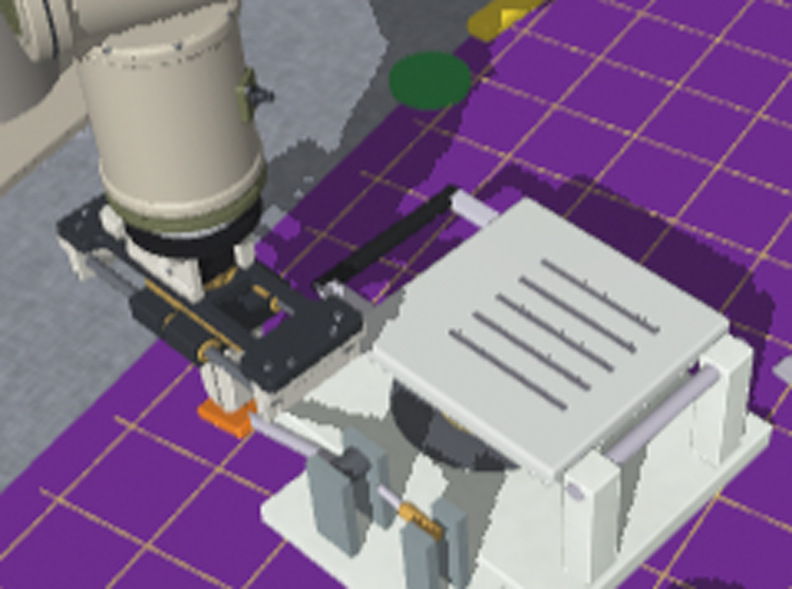

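carry_out(steps=[{"xyz": [0,0,-0.2],"rot": [0,0,0]},{"xyz": [0,0,-0.3],"rot": [0,0,0]},{"xyz": [0,0,-0.3],"rot": [0,0,0]}])

```text
t: 52.25
tool_pos: [0.4109, -0.1913, 0.073]
orientation: [-3.125, 0.323, 0.0]
force: [-0.6, 0.6, -0.6]
opening: 0.0006
```

Still no contact, so the detent has already pulled the lever clear of the fingertips. I'll retreat and check.

carry_out(steps=[{"xyz": [0,0,1],"rot": [0,0,0]},{"xyz": [0,0,4],"rot": [0,0,0]},{"xyz": [0,0,8],"rot": [0,0,0]},{"xyz": [0,0,12],"rot": [0,0,0]},{"xyz": [0,3,16],"rot": [0,0,0]},{"xyz": [0,7,20],"rot": [0,0,0]},{"xyz": [0,11,22],"rot": [0,0,0]},{"xyz": [0,15,22],"rot": [0,0,0]},{"xyz": [0,17,22],"rot": [0,0,0]},{"xyz": [0,17,22],"rot": [0,0,0]}])

```text
t: 53.25
tool_pos: [0.411, -0.0193, 0.2945]
orientation: [-3.125, 0.317, -0.003]
force: [-0.0, -1.0, 0.3]
opening: 0.0002
```

Run:
```python
from h import *
print(read_state()['tool_pos'],read_state()['t'])
im,W=snap('wrist','w23'); cv2.imwrite('pics/w23.png',im); 
im,C=snap('scene','c23'); cv2.imwrite('pics/c23f.png',im);cv2.imwrite('pics/c23.png',cv2.resize(im[180:370,150:390],None,fx=3.3,fy=3.1,interpolation=cv2.INTER_CUBIC))
M=R.from_euler('z',-.206).as_matrix(); B=np.array([.529,-.0828,0])
q=proj(C,B+M@[.01-.1056,-.13,.053]); print('pad latched pred',(q-[150,180])*[3.3,3.1])
im,S=snap('side','s23'); cv2.imwrite('pics/s23.png',im)
```

```text
[ 0.41104364 -0.01925181  0.29450168] 53.25
pad latched pred [234.17382344 400.03249378]
```

View pics/c23.png

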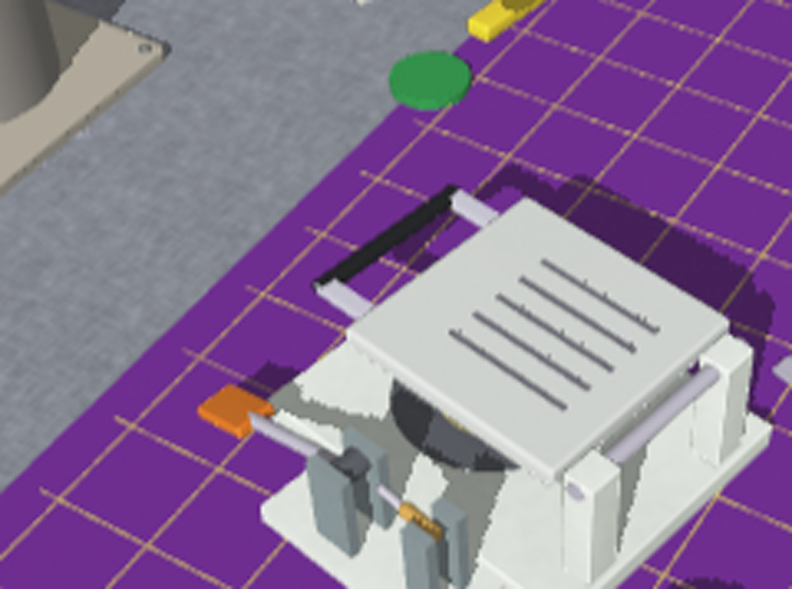

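View pics/s23.png

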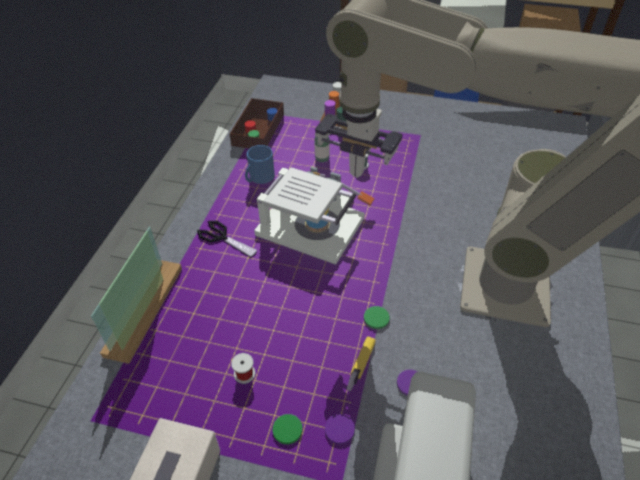

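View pics/w23.png

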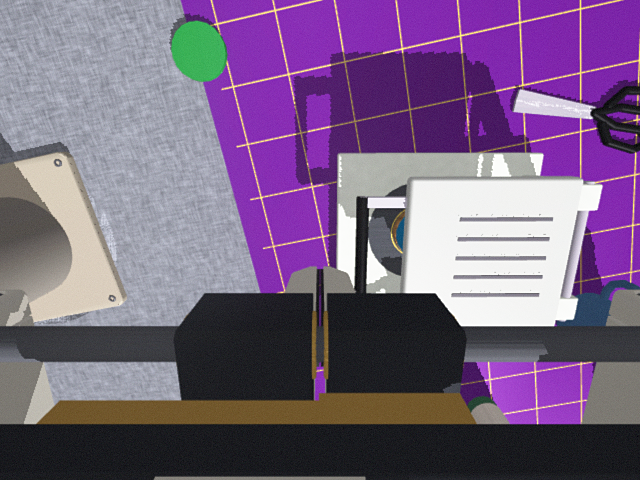

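Run:
```python
from h import *
im=np.load('pics/s23.npy'); cv2.imwrite('pics/s23c.png',cv2.resize(im[160:270,250:390],None,fx=5.5,fy=5.3,interpolation=cv2.INTER_CUBIC))
```

```text
(no output)
```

View pics/s23c.png

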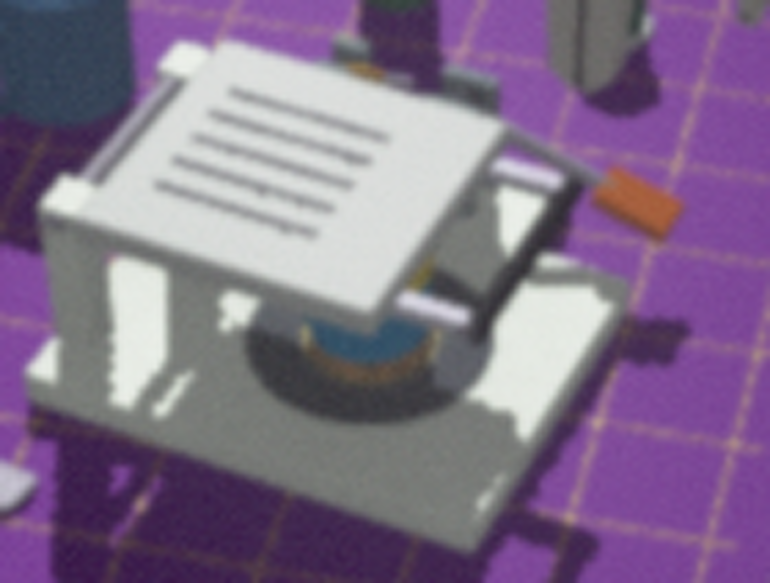

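Everything is in place: the stack is inside the gold ring, the lamp is level and the lever is down. I'm handing in.

```bash
python3 -c "
from plant import *
print(close_job())"
```

```text
the job is handed in; nothing more can be done
None
```

The job is done and handed in at about 53 s. I raised the lamp to its open stop and stacked the cork foot, all four blue discs and the yellow cap in the gold circle. I then lowered the lamp slowly onto its stop and pressed the orange lever until it latched.

What the last checks showed:
- **Stack:** the cap measured about 0.2 mm from the circle's centre and the foot about 1 mm. With the lamp down, the side view shows the part of the stack still visible sitting straight inside the ring.
- **Lamp:** the panel looked level, and it pushed back with about 17 N at the end of its travel. The hinge alone needs only about 5 N, so it is on the stop. The panel's front corners showed about 3 pixels lower than predicted in the scene camera. The fit at the start was off by a similar amount, so I put this down to the camera calibration.
- **Lever:** it stayed down after the arm withdrew, with the pad within about 3 pixels of its predicted latched place. I felt no contact at the end of the press, so the catch rests on the picture, not on a force reading.
- **Other items:** I saw nothing else on the table move. I noticed neither a disc knocked aside nor a grip slip.

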